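# Stand the batch card at the roaster and hold the clip open over it

### The arm

A 7-joint arm with a two-finger parallel gripper is mounted at the origin on the work surface. World frame = base frame: x ahead of the robot, y to its left, z up, the work surface at z = 0. Lengths are in mm, angles in rad, forces in N, time in s.
With the tool pointing down it reaches from about 400 to 900 mm from the base axis. Payload 5.5 kg.
Tool frame: the origin (TCP) lies on the centre line of the jaws, within the pads' length; the fingertips stand 8 mm ahead of it and the grasp point (between the pads) lies 11 mm behind it (r.tcp_to_tips is the distance from the TCP to the fingertips, in mm); y points along the fingers, x is the direction in which the jaws open and shut, and the axes are right-handed (so a half turn about y gives the same grasp; the last joint's range is limited). The gripper opens to 92 mm and grips with 3 to 60 N. Pads are 19 mm wide; open, the fingers measure 130 mm over their backs; the gripper's body (75 mm by 190 mm) begins 47 mm behind the grasp point.
Start: joints at [1.506, 0.501, -0.427, 1.55, 0.221, 1.138, -0.21], TCP at [209.309, -615.378, 200.729] pointing down, gripper open.
Joint ranges: [-2.88, 2.88], [-0.31, 2.03], [-1.54, 1.56], [0.2, 2.42], [-1.41, 4.55], [0.19, 2.02], [-2.57, 2.57]. Speed limits (rad/s): [2.57, 2.57, 3.14, 3.14, 3.14, 3.14, 3.14].

### API

Orientations are given as a 3x3 rotation matrix whose columns are the frame's x, y, z axes.
In Python, from plant import r gives the robot as it stands.
- The arm moves only by the shell command python3 -m crank 'ROWS' [OPENING] [FORCE]. ROWS is JSON, one flat list of numbers, 6 for each row, row after row: the shift along the tool's x, y, z in m, then the turn, a rotation vector about the tool's x, y, z in degrees. In form: [tx, ty, tz, wx, wy, wz, tx, ty, tz, wx, wy, wz, ...]. A call has 1 to 12 rows; each row is the pose to reach, as a shift and turn from the pose measured when the call began, along the tool's axes at that moment; what a row does not reach only later rows make up. A row lasts 1/10 s, in which the tool goes at most 50 mm and 8.59 degrees, less where a joint would pass 70% of its speed; a pose out of reach is approached as far as the arm can. A call with a gripper value outside its range is refused whole. OPENING is the closure in counts, from 0 (fully open) to 255 (shut), set as the call begins (- or left out, the last holds). The fingers move at their own pace and stop on an object; FORCE is the grip in N (left out, the last holds). Time passes only in rows, so rows that repeat a pose let the fingers close. It gives the time, the measured TCP pose, the force and the opening at its end, in the units of the state.
- r.state(): the state, without advancing time (a new reading comes with each control period).
- r.grab_frame(name): name is "scene" or "top"; returns a dict with "pixels" (384x512x3 uint8, red, green, blue), "fx", "fy", "cx", "cy" (pixels), "cam_to_world" (4x4, takes a point from camera to world coordinates). Camera axes: x right, y down, z forward; pixel columns grow to the right and rows downward; lengths in mm; the calibration is good to about 2 mm. A picture is of the moment at which its call begins. There is no depth.
- r.finish_job(): hands the job in, once; it reports no verdict.
Trained networks look in a picture, given as the dict that the camera call returned (one of the last four; its "shot" number tells which), for a name from the list of things; names that differ only in an ending like _2 or _b are one class to them, and where a whole thing is asked for, a point or a joint stands for the part that bears it (a point fixed in the world has none). Each returns a list of dicts, best first, with "conf" (0 to 1); they miss things now and then, are a little off and sometimes report something else, mostly with a low value. They report only what shows in the picture. A call takes as long as a camera call. They do not tell look-alikes from the thing itself.
- r.cut_out(name, picture): "mask" (384x512 bool, what is visible of it) and "box" ([left, top, right, bottom] in pixels, round what is visible of it).
- r.spot_point(name, picture): "location" ([column, row] in pixels: a listed point, or the origin of a listed thing).
The state is a dict: "time_s": time; "joint_pos": joint angles; "joint_velocities": joint speeds; "effort": joint torques, N m; "ee_pos": TCP position; "eef_rot": TCP orientation; "ft_force": force on the tool from outside, world axes, zero at the start; "torque": the same for the moment, N m; "opening": finger opening in mm.
Only numpy, scipy, OpenCV 4.12 (cv2) and the standard library are available. Lean on these libraries where they do the work, as an engineer would, in place of code of your own. Each camera call takes 0.05 s, during which the arm holds its last target.

### The job

Take the green batch card out of the wooden rack and slide it fully home, upright, into the slot of the black card stand, and let go of it. Then squeeze the blue bulldog clip wide open, lift it off the rim of the metal bin, and bring its gaping jaws down astride the middle of the green card's top edge, one jaw in front and one behind with neither jaw nor spring touching the card, and finish while still holding the clip squeezed open there, ready for me to slip the roast printout in. Leave the orange card, bowl, jar and brass trier where they are.

Things in the scene. Friction and masses are not known exactly. Their poses are not given: they have to be found in the camera images.
- green_card: green plastic batch-card carrier, a rigid upright slab with a paper roast chart on both faces: 8 mm thick (its x axis), 80 mm wide (y), 120 mm tall (z), about 90 g. Origin: centre of its underside. It starts upright in one of the two rack slots, its underside 10 mm above the table, top edge 130 mm up; either face may serve as the front
- green_card_top (a point): the middle of the green card's top edge, 120 mm above its origin
- orange_card: orange card carrier of the same shape and size, in the rack's other slot; stays there
- rack: fixed light-wood rack, 136 mm (x) by 124 mm (y) by 35 mm high, origin at the centre of its underside. Two loose slots, 13 mm by 87 mm and 25 mm deep, long along y, at x = -34 and +34 mm; the cards stand in them
- stand: fixed black card stand with a brass foot, 64 mm (x) by 124 mm (y) by 40 mm high, origin at the centre of its underside. One central vertical slot open at the top: 10 mm wide (x), 84 mm long (y), 30 mm deep, floor 10 mm above the table, 2 mm chamfer at the mouth. A card fully home has its underside on that floor and its top edge 130 mm above the table
- stand_slot (a point): centre of the slot's mouth, on the stand's top face 40 mm above the table; same axes as the stand
- clip_bin: fixed open aluminium bin, 120 mm (x) by 130 mm (y) by 60 mm high, walls 6 mm, with black spare clips lying inside (look only), origin at the centre of its underside. The blue clip sits on the wall at its -x side (middle plane of that wall at x = -57 mm)
- clip: blue bulldog clip, 60 g, origin on its pivot (steel coil, radius 4 mm, 50 mm long along its y axis); z up, jaws down. Two blue levers mirror each other at +x and -x: jaws below the pivot, handles above. It starts upright, clamped on the bin's -x wall, anywhere along it, the pivot 78 mm above the table and the lips 12 mm below the rim
- clip_grip (a point): the point midway between the two handles, 25 mm above the pivot. Handles: flat, 30 mm wide (y), 2.5 mm thick, rising to 40 mm above the pivot, leaning outwards: about 41 mm over the outside at the tops (x) at the start. Pressed together along x they end upright and parallel, 20 mm over the outside
- clip_mouth (a point): the point midway between the lips, 28 mm below the pivot. Lips: rolled steel, 2 mm radius, 50 mm wide (y). The jaws are astride a card when the card's top edge lies above this point and below the coil, between the jaws
- clip_far (a joint): turn of the clip's +x lever (rad): 0 lips shut, 0.10 clamped on the bin wall (6 mm gape), 0.24 gape 14 mm, 0.33 fully squeezed (19 mm gape, hard stop); the other lever mirrors it. Spring: each handle needs about 6 N to start and 10 N when fully squeezed; let go, it snaps shut
- cupping_bowl: white bowl, 100 mm across, 60 mm high, origin at the centre of its underside; bystander
- sample_jar: amber jar with steel cap, 56 mm across, 85 mm high, origin at the centre of its underside; bystander
- trier: brass sampling trier with black handle, 155 mm long (x), 32 mm thick, lying on the table, origin underneath near its middle; bystander
There are look-alikes about, which are no part of the job. There is more than one size of the green_card; the job needs the smaller. Several things look just like the stand: the one meant starts farthest to the robot's right.

How it is judged (in metres and radians):
On the way, in this order (a step that is already met when the one before it is completed fails the run):
1. the green card is fully home and upright in the stand's slot, and let go (horizontal distance between green_card and stand_slot below 0.006 m and height (world z) of green_card below 0.013 m and angle between green_card's own z axis and vertical below 0.1 rad and contact force between the fingers and green_card below 0.1 N), for 0.2 s.
2. the clip is squeezed open and lifted clear of the bin (value of joint clip_far above 0.2 rad and distance of clip from where it was at the start of the episode above 0.04 m and contact force between clip and clip_bin below 0.1 N), for 0.1 s.
At the end, for the whole second after the job is handed in: Card home in the stand (within 3 mm in height, 6 mm sideways, tilt < 0.1 rad). Fingers hold the clip open (lever > 0.22 rad), still, not touching the card, astride its top edge: mouth 4 mm or more below it, within 8 mm across and 18 mm along of its middle, in line within 0.25 rad, tilt < 0.3 rad (horizontal distance between green_card and stand_slot below 0.006 m and height (world z) of green_card below 0.013 m and angle between green_card's own z axis and vertical below 0.1 rad and value of joint clip_far above 0.22 rad and contact force between the fingers and clip above 2 N and contact force between clip and green_card below 0.2 N and z of clip_mouth in the frame of green_card_top below -0.004 m and x of clip_mouth in the frame of green_card_top between -0.008 and 0.008 m and y of clip_mouth in the frame of green_card_top between -0.018 and 0.018 m and z of clip in the frame of green_card_top above 0.003 m and angle between the y axis of clip and the y axis of green_card, either way round below 0.25 rad and angle between clip's own z axis and vertical below 0.3 rad and linear speed of clip below 0.02 m/s); the arm keeps its last pose, push and grip.
It fails at once if the orange card is disturbed (distance of orange_card from where it was at the start of the episode above 0.02 m).
It fails at once if the bowl is pushed (distance of cupping_bowl from where it was at the start of the episode above 0.02 m).
It fails at once if the jar is pushed (distance of sample_jar from where it was at the start of the episode above 0.02 m).
It fails at once if the trier is pushed (distance of trier from where it was at the start of the episode above 0.02 m).
It also fails if it takes over 64 s, if anything falls off the work surface, if the arm or the gripper's body presses on something with over 40 N, if the wrist force passes 120 N, or if a joint passes its speed limit or range.

## Working session

There is one attempt and no reset: what is moved stays moved. The work goes in short steps, Python scripts to look and compute and a shell command to move; the robot and the scene stay as the last step left them, time stands still between calls to the robot, and variables do not carry over. Pictures are saved under pics/ and viewed, and the job is handed in when it is done.

```bash
ls; mkdir -p pics
python3 - <<'E'
from plant import r
import cv2,numpy as np
s=r.state();print({k:np.round(v,3).tolist() for k,v in s.items()})
print(r.tcp_to_tips)
for n in("scene","top"):
    f=r.grab_frame(n);cv2.imwrite(f"pics/{n}0.png",cv2.resize(f["pixels"][:,:,::-1],(800,600),interpolation=cv2.INTER_CUBIC))
    print(n,f["fx"],f["fy"],f["cx"],f["cy"],np.round(f["cam_to_world"],3).tolist(),f["shot"])
    for nm in("green_card","orange_card","rack","stand","clip_bin","clip","cupping_bowl","sample_jar","trier"):
        print(nm,[(d["box"],round(d["conf"],2)) for d in r.cut_out(nm,f)])
E
```

```text
pics
{'time_s': 0.0, 'joint_pos': [1.506, 0.502, -0.427, 1.551, 0.221, 1.138, -0.21], 'joint_velocities': [0.001, -0.001, 0.001, 0.001, -0.0, -0.0, 0.001], 'effort': [-0.0, -56.659, -5.816, -27.911, -0.069, 0.031, 0.0], 'ee_pos': [208.974, -614.685, 199.652], 'eef_rot': [[0.322, -0.001, 0.947], [-0.947, 0.002, 0.322], [-0.002, -1.0, 0.0]], 'ft_force': [0.612, -0.138, -0.638], 'torque': [-0.016, 0.007, -0.033], 'opening': 92.067}
8.0
scene 370.55053046891726 370.55053046891726 249.1171754093104 188.37290547565988 [[0.814, 0.366, -0.452, 881.326], [0.581, -0.481, 0.657, -498.783], [0.023, -0.797, -0.604, 569.646], [0.0, 0.0, 0.0, 1.0]] 1
green_card [([216.9, 100.0, 252.7, 152.6], 0.96), ([274.2, 111.5, 292.1, 159.3], 0.68)]
orange_card [([297.9, 122.4, 314.1, 168.9], 0.57), ([112.5, 264.3, 193.9, 349.9], 0.15)]
rack [([259.0, 141.4, 323.2, 184.0], 0.75)]
stand [([287.6, 283.3, 324.7, 340.6], 0.69), ([116.9, 198.2, 184.8, 251.7], 0.68), ([114.0, 265.3, 192.3, 347.3], 0.58), ([276.9, 112.2, 292.7, 160.8], 0.34)]
clip_bin [([213.4, 188.6, 296.5, 263.4], 0.82)]
clip [([222.9, 174.7, 243.7,
[... 237 characters left out ...]
2 [[-0.077, -0.976, 0.203, 369.23], [-0.997, 0.076, -0.012, -2.24], [-0.004, -0.203, -0.979, 912.587], [0.0, 0.0, 0.0, 1.0]] 2
green_card [([116.5, 274.6, 173.1, 316.5], 0.88), ([102.4, 225.3, 153.5, 237.3], 0.87)]
orange_card [([97.1, 191.7, 148.2, 215.3], 0.93)]
rack [([105.9, 184.6, 167.6, 249.7], 0.84)]
stand [([275.9, 237.2, 335.6, 271.6], 0.97), ([329.0, 170.2, 382.3, 208.1], 0.8)]
clip_bin [([217.9, 153.5, 276.0, 208.3], 0.67), ([327.5, 167.5, 383.3, 207.8], 0.15)]
clip [([242.5, 186.6, 260.0, 207.1], 0.62)]
cupping_bowl [([135.3, 87.8, 175.6, 130.1], 0.83), ([283.2, 82.9, 308.5, 114.8], 0.17)]
sample_jar [([283.7, 85.2, 306.9, 116.0], 0.9)]
trier [([233.1, 66.8, 240.4, 124.9], 0.67)]
```

View pics/scene0.png

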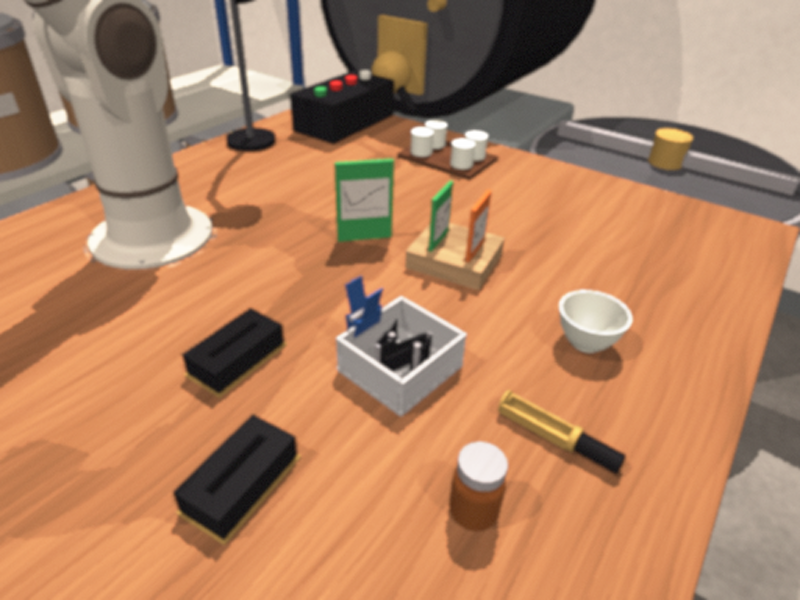

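View pics/top0.png

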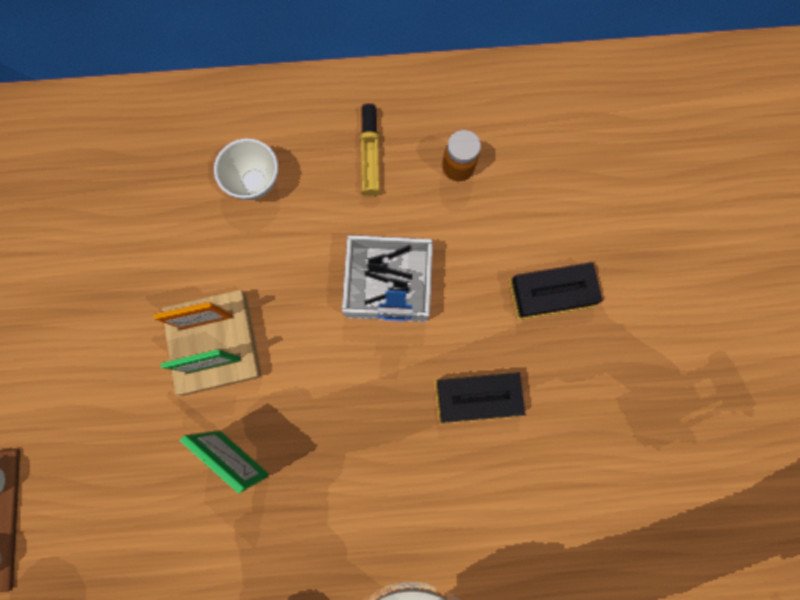

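Scene 800×600: the stands are at (235,350) and (237,475). The rack green card is at (441,215) and the larger free-standing one at (365,200). Orange is at (479,225) and the clip at (362,305). In the top view the stands are at (480,397) and (557,290), rack green is at (200,360), and the big green is at (225,460).
Choices: the green card in the rack (smaller), and the stand at top (557,290), which is farthest right (−y). I'll check both in close crops and fit poses.

```bash
cat > h.py <<'E'
from plant import r
import cv2,numpy as np
from scipy.optimize import minimize
S=8
def proj(f,P):
    T=np.linalg.inv(f["cam_to_world"]);p=np.atleast_2d(P)@T[:3,:3].T+T[:3,3]
    return np.c_[f["fx"]*p[:,0]/p[:,2]+f["cx"],f["fy"]*p[:,1]/p[:,2]+f["cy"]]
def ray(f,uv):
    d=np.array([(uv[0]-f["cx"])/f["fx"],(uv[1]-f["cy"])/f["fy"],1.]);M=np.array(f["cam_to_world"])
    return M[:3,3],M[:3,:3]@d
def onz(f,uv,z):
    o,d=ray(f,uv);return o+d*(z-o[2])/d[2]
def Rz(a):return np.array([[np.cos(a),-np.sin(a),0],[np.sin(a),np.cos(a),0],[0,0,1]])
def box(sx,sy,z0,z1):return np.array([[a*sx/2,b*sy/2,z] for a in(-1,1) for b in(-1,1) for z in(z0,z1)],float)
def hullmask(uv,roi):
    l,t,w,h=roi;q=cv2.convexHull(((uv-[l,t]+.5)*4).astype(np.float32)) # 4x upsample
    m=np.zeros((h*4,w*4),np.uint8);cv2.fillConvexPoly(m,np.round(q*16).astype(np.int32),255,shift=4)
    return cv2.resize(m,(w,h),interpolation=cv2.INTER_AREA)/255.
def fit(obs,pts,x0,free=3,z=0):
    # obs: list of (frame, mask); returns x,y,yaw
    rois=[]
    for f,m in obs:
        ys,xs=np.nonzero(m);rois.append((xs.min()-8,ys.min()-8,np.ptp(xs)+17,np.ptp(ys)+17))
    def cost(p):
        c=0
        for (f,m),R in zip(obs,rois):
            W=pts@Rz(p[2]).T+[p[0]*1,p[1]*1,z]
            a=hullmask(proj(f,W),R);l,t,w,h=R;b=m[t:t+h,l:l+w].astype(float)
            c+=np.sum((a-b)**2)/b.sum()
        return c
    best=None
    for s in ([5,5,.08],[2,-2,-.05],[1,1,.03]):
        x=x0 if best is None else best.x
        sim=np.array([x]+[np.array(x)+np.eye(3)[i]*s[i] for i in range(3)])
        best=minimize(cost,x,method="Nelder-Mead",options=dict(initial_simplex=sim,xatol=1e-3,fatol=1e-6))
    return best.x,best.fun
def pick(name,f,box_c):
    ds=r.cut_out(name,f);ds=[d for d in ds if abs((d["box"][0]+d["box"][2])/2-box_c[0])<15 and abs((d["box"][1]+d["box"][3])/2-box_c[1])<15]
    return ds[0]["mask"] if ds else None
def crop(f,l,t,w,h,name,k=6):
    cv2.imwrite(name,cv2.resize(f["pixels"][t:t+h,l:l+w,::-1],None,fx=k,fy=k,interpolation=cv2.INTER_NEAREST))
E
python3 - <<'E'
from h import *
a=r.grab_frame("scene");b=r.grab_frame("top")
def rep(n,f):
    print(n,np.round(f[0],3),round(f[1],4))
print("stand c",onz(b,(557/1.5625,290/1.5625),40)); print("rack",onz(b,(211/1.5625,342/1.5625),35)); print("bin",onz(b,(388/1.5625,278/1.5625),60))
for n,pts,ca,cb,z0 in(("stand",box(64,124,0,40),(152,305),(356,189),40),("rack",box(136,124,0,35),(291,163),(137,217),35),("clip_bin",box(120,130,0,60),(255,228),(247,181),60)):
    ma,mb=pick(n,a,ca),pick(n,b,cb)
    x0=np.r_[onz(b,cb,z0*.7)[:2],0.]
    for yaw in(-.1,.1):
        x0[2]=yaw
        for nm,o in(("both",[(a,ma),(b,mb)]),("scene",[(a,ma)]),("top",[(b,mb)])):
            if all(m is not None for _,m in o): rep(n+" "+nm,fit(o,pts,x0))
crop(a,90,240,130,120,"pics/c_stand.png");crop(a,205,90,120,130,"pics/c_mid.png",4)
crop(b,320,160,75,60,"pics/c_standtop.png",8);crop(b,90,180,100,80,"pics/c_racktop.png",8);crop(b,210,145,75,70,"pics/c_bintop.png",8)
E
```

```text
stand c [ 524.9756148 -268.5948916   40.       ]
rack [486.68396935 265.55250517  35.        ]
bin [559.64743725 -10.54237991  60.        ]
stand both [ 5.29697e+02 -2.69344e+02  9.50000e-02] 0.0694
stand scene [ 5.30124e+02 -2.69476e+02  9.20000e-02] 0.0306
stand top [ 5.29496e+02 -2.69716e+02  9.90000e-02] 0.0373
stand both [ 5.29799e+02 -2.69724e+02  9.30000e-02] 0.0697
stand scene [ 5.30108e+02 -2.69364e+02  8.90000e-02] 0.0305
stand top [ 5.29414e+02 -2.69688e+02  1.01000e-01] 0.0374
rack scene [4.88925e+02 2.71859e+02 1.51000e-01] 0.2275
rack scene [4.89091e+02 2.71758e+02 1.49000e-01] 0.2278
clip_bin both [ 5.66317e+02 -8.51300e+00 -1.26000e-01] 0.1848
clip_bin scene [ 5.66145e+02 -8.29100e+00 -1.29000e-01] 0.0446
clip_bin top [ 5.66196e+02 -8.63800e+00 -1.29000e-01] 0.1397
clip_bin both [ 5.66319e+02 -8.51100e+00 -1.26000e-01] 0.1848
clip_bin scene [ 5.66418e+02 -8.18500e+00 -1.27000e-01] 0.0438
clip_bin top [ 5.6618e+02 -8.7290e+00 -1.2400e-01] 0.1396
```

View crops.

View pics/c_mid.png

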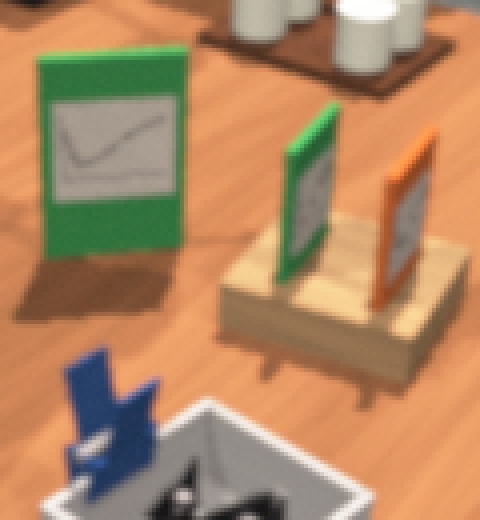

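View pics/c_racktop.png

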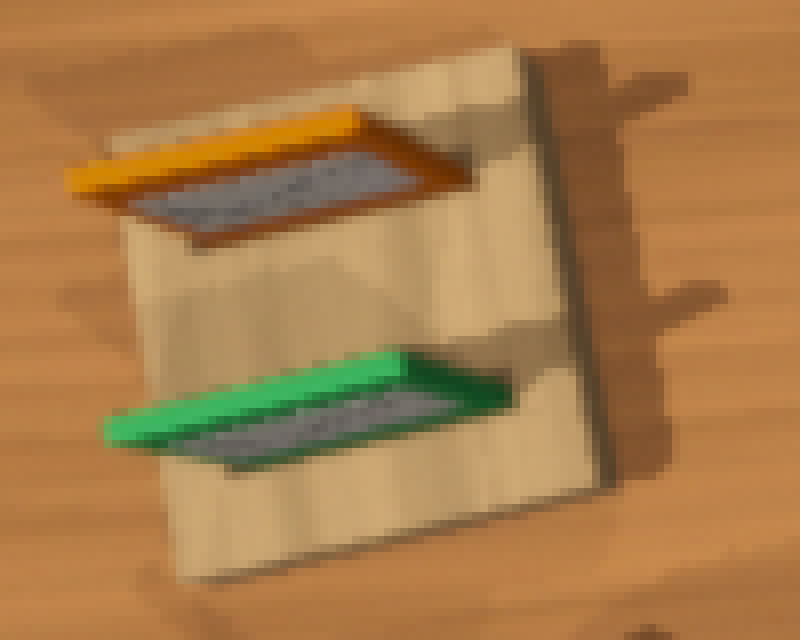

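View pics/c_bintop.png

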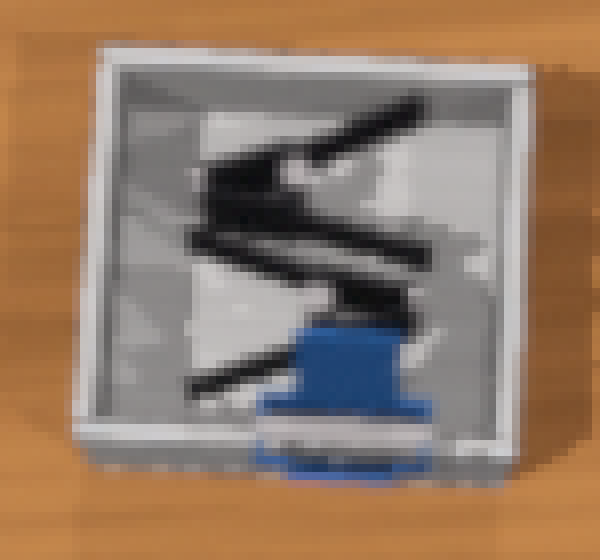

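View pics/c_standtop.png

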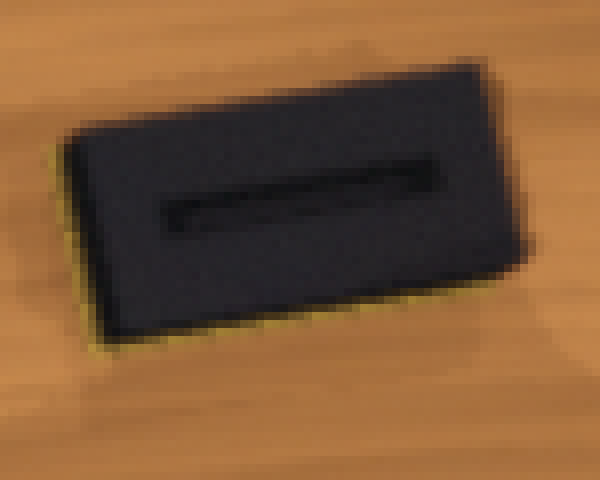

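Run:
```python
from h import *
a=r.grab_frame("scene");b=r.grab_frame("top")
ma,mb=pick("green_card",a,(283,135)),pick("green_card",b,(128,231))
for y0 in(.1,.25):
  x0=np.r_[onz(b,(128,231),80)[:2],y0]
  for nm,o in(("both",[(a,ma),(b,mb)]),("scene",[(a,ma)]),("top",[(b,mb)])):
    print(nm,fit(o,box(8,80,35,130),x0))
for nm in("green_card","green_card_top","stand_slot","stand","clip","clip_grip","clip_mouth","rack"):
    A=[(np.array(d["location"]).round(1).tolist(),round(d["conf"],2)) for d in r.spot_point(nm,a)]
    B=[(np.array(d["location"]).round(1).tolist(),round(d["conf"],2)) for d in r.spot_point(nm,b)]
    print(nm,A,B)
    z=dict(green_card=10,green_card_top=130,stand_slot=40,stand=0,clip=78,clip_grip=103,clip_mouth=50,rack=0)[nm]
    print([onz(a,p,z)[:2].round(1).tolist() for p,_ in A],[onz(b,p,z)[:2].round(1).tolist() for p,_ in B])
w=np.array([566.3,-8.5,78]);
for y in(-20,0,20): print(y,(w+Rz(-.127)@[-57,y,0]).round(1))
```

```text
both (array([4.54877249e+02, 2.67664619e+02, 1.64499044e-01]), np.float64(0.1527574086461654))
scene (array([4.56814497e+02, 2.65842118e+02, 1.88383643e-01]), np.float64(0.05154827536339234))
top (array([4.54541334e+02, 2.66052830e+02, 1.47503059e-01]), np.float64(0.04673103962043744))
both (array([4.54949448e+02, 2.67610169e+02, 1.63419521e-01]), np.float64(0.1535941275444349))
scene (array([4.57350663e+02, 2.64386786e+02, 1.84334459e-01]), np.float64(0.05073786017375109))
top (array([4.54616054e+02, 2.66058841e+02, 1.49410487e-01]), np.float64(0.04691978827549263))
green_card [([235.5, 151.2], 0.86), ([282.6, 158.6], 0.65)] [([158.7, 289.2], 0.91), ([139.4, 233.4], 0.73)]
[[328.9, 230.0], [457.4, 279.3]] [[319.5, 219.9], [453.8, 263.1]]
green_card_top [([282.8, 121.2], 0.89), ([232.1, 106.6], 0.8)] [([126.1, 229.1], 0.83), ([255.0, 197.3], 0.65), ([133.1, 297.7], 0.58)]
[[454.7, 266.8], [297.9, 255.2]] [[453.8, 255.7], [500.4, -20.9], [313.4, 242.8]]
stand_slot [([152.1, 295.2], 0.93), ([150.3, 215.4], 0.6)] [([354.4, 183.6], 0.85), ([305.5, 255.6], 0.77)]
[[528.7, -268.0], [372.6, -128.9]] [[530.2, -264.3], [370.1, -128.6]]
stand [([154.0, 309.8], 0.8), ([279.5, 158.3], 0.54)] [([302.8, 252.0], 0.88), ([353.0, 185.8], 0.84)]
[[527.9, -269.9], [442.0, 289.1]] [[379.2, -128.8], [532.3, -272.0]]
clip [([232.7, 196.7], 0.9)] [([250.7, 197.1], 0.81), ([356.0, 183.9], 0.37)]
[[503.0, -9.3]] [[510.4, -12.4], [522.2, -256.4]]
clip_grip [([233.5, 188.8], 0.76)] [([253.5, 196.4], 0.6)]
[[507.5, -12.3]] [[507.2, -18.4]]
clip_mouth [([234.6, 208.5], 0.56)] [([252.7, 199.9], 0.61)]
[[509.7, -11.5]] [[508.1, -16.9]]
rack [([289.5, 165.6], 0.61)] [([138.8, 223.8], 0.65), ([164.2, 113.5], 0.43)]
[[484.0, 274.0]] [[478.5, 267.1], [763.1, 195.8]]
-20 [507.2 -21.1  78. ]
0 [509.8  -1.3  78. ]
20 [512.3  18.6  78. ]
```

Crops confirm the choices. The green card in the rack is at about (455, 266), yaw 0.15. The right-hand stand is at (529.7, −269.5), yaw 0.095. The clip is on the bin's near wall at about (508, −12), yaw −0.127. The big free-standing green card is the look-alike.

```bash
cat > go.py <<'E'
import sys,numpy as np
from plant import r
from scipy.spatial.transform import Rotation as Ro
def rows(*wps):
    s=r.state();R0=np.array(s["eef_rot"]);p0=np.array(s["ee_pos"])
    print("t",round(s["time_s"],2),"p",p0.round(1),"hd",round(np.degrees(np.arctan2(R0[1,0],R0[0,0])),2),"down",R0[:,1].round(3),"op",round(s["opening"],1),"F",np.round(s["ft_force"],1),"q",np.round(s["joint_pos"],2))
    for x,y,z,h in wps:
        h=np.radians(h);X=np.array([np.cos(h),np.sin(h),0]);Y=np.array([0,0,-1.]);R1=np.c_[X,Y,np.cross(X,Y)]
        t=R0.T@(np.array([x,y,z])-p0)/1000;w=Ro.from_matrix(R0.T@R1).as_rotvec(degrees=True)
        print([round(v,4) for v in t],[round(v,2) for v in w])
if __name__=="__main__":
    rows(*[tuple(map(float,a.split(","))) for a in sys.argv[1:]])
E
python3 go.py 420,-540,330,-52 560,-330,330,-30
```

```text
t 2.4 p [ 209.3 -615.4  200.7] hd -71.21 down [ 0. -0. -1.] op 91.5 F [-0.4  0.1 -0.2] q [ 1.51  0.5  -0.43  1.55  0.22  1.14 -0.21]
[np.float64(-0.0035), np.float64(-0.1293), np.float64(0.2237)] [np.float64(-0.0), np.float64(-19.21), np.float64(0.0)]
[np.float64(-0.1573), np.float64(-0.1293), np.float64(0.4239)] [np.float64(-0.0), np.float64(-41.21), np.float64(0.0)]
```

```bash
python3 -m crank '[0,-0.129,0.1,0,-8,0, 0,-0.129,0.15,0,-14,0, -0.004,-0.129,0.2,0,-19,0, -0.004,-0.129,0.224,0,-19,0, -0.05,-0.129,0.27,0,-27,0, -0.1,-0.129,0.34,0,-35,0, -0.157,-0.129,0.424,0,-41,0, -0.157,-0.129,0.424,0,-41,0, -0.157,-0.129,0.424,0,-41,0, -0.157,-0.129,0.424,0,-41,0, -0.157,-0.129,0.424,0,-41,0]' 140 20; python3 go.py 560,-60,330,0 500,180,250,8.6 455,266,250,8.6
```

```text
time_s: 3.5
ee_pos: [565.4, -320.7, 330.8]
eef_rot: [[0.87, 0.004, 0.492], [-0.492, 0.004, 0.87], [0.001, -1.0, 0.005]]
ft_force: [-0.0, 1.2, 1.0]
opening: 41.4
t 3.5 p [ 565.4 -320.7  330.8] hd -29.5 down [ 0.004  0.004 -1.   ] op 41.4 F [-0.   1.2  1. ] q [ 0.96  0.46 -0.71  1.38  0.29  1.41 -0.26]
[np.float64(-0.1331), np.float64(0.0019), np.float64(0.2242)] [np.float64(-0.28), np.float64(-29.5), np.float64(0.16)]
[np.float64(-0.3036), np.float64(0.0826), np.float64(0.4031)] [np.float64(-0.27), np.float64(-38.1), np.float64(0.18)]
[np.float64(-0.3851), np.float64(0.0828), np.float64(0.4558)] [np.float64(-0.27), np.float64(-38.1), np.float64(0.18)]
```

```bash
python3 -m crank '[-0.03,0,0.05,0,-8,0, -0.06,0,0.1,0,-15,0, -0.09,0,0.15,0,-22,0, -0.133,0.002,0.22,0,-29,0, -0.17,0.01,0.26,0,-33,0, -0.21,0.02,0.3,0,-36,0, -0.25,0.03,0.35,0,-38,0, -0.304,0.05,0.403,-0.3,-38,0, -0.345,0.07,0.43,-0.3,-38,0, -0.385,0.083,0.456,-0.3,-38.1,0.2, -0.385,0.083,0.456,-0.3,-38.1,0.2, -0.385,0.083,0.456,-0.3,-38.1,0.2]'; python3 go.py 455,266,180,8.6 455,266,92,8.6
```

```text
time_s: 4.7
ee_pos: [461.4, 248.7, 254.7]
eef_rot: [[0.989, 0.001, -0.149], [0.149, -0.001, 0.989], [0.001, -1.0, -0.001]]
ft_force: [0.2, 0.6, 0.1]
opening: 41.5
t 4.7 p [461.4 248.7 254.7] hd 8.55 down [ 0.001 -0.001 -1.   ] op 41.5 F [0.2 0.6 0.1] q [ 0.3   0.34 -1.03  1.79  0.32  1.19 -0.68]
[np.float64(-0.0038), np.float64(0.0747), np.float64(0.0181)] [np.float64(0.05), np.float64(-0.05), np.float64(0.03)]
[np.float64(-0.0038), np.float64(0.1627), np.float64(0.0182)] [np.float64(0.05), np.float64(-0.05), np.float64(0.03)]
```

Run:
```python
from h import *
a=r.grab_frame("scene");b=r.grab_frame("top")
print(np.array(r.state()["ee_pos"]))
crop(a,220,40,150,150,"pics/a1.png",4);crop(b,60,150,150,120,"pics/b1.png",5)
```

```text
[456.65951544 255.05710739 254.45499318]
```

View pics/a1.png

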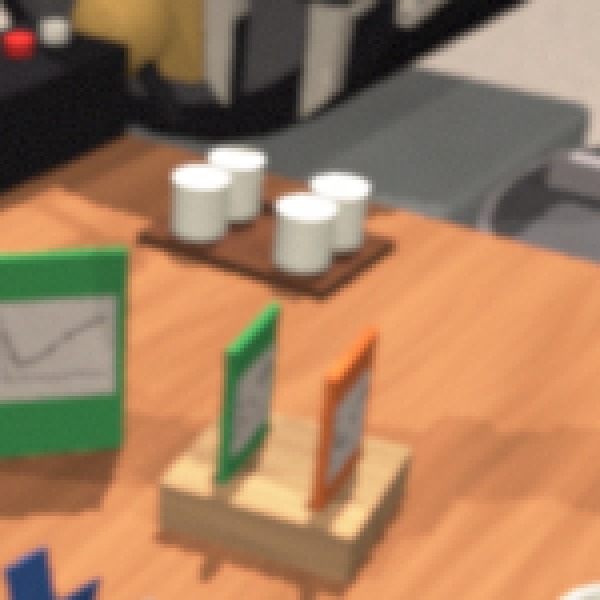

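View pics/b1.png

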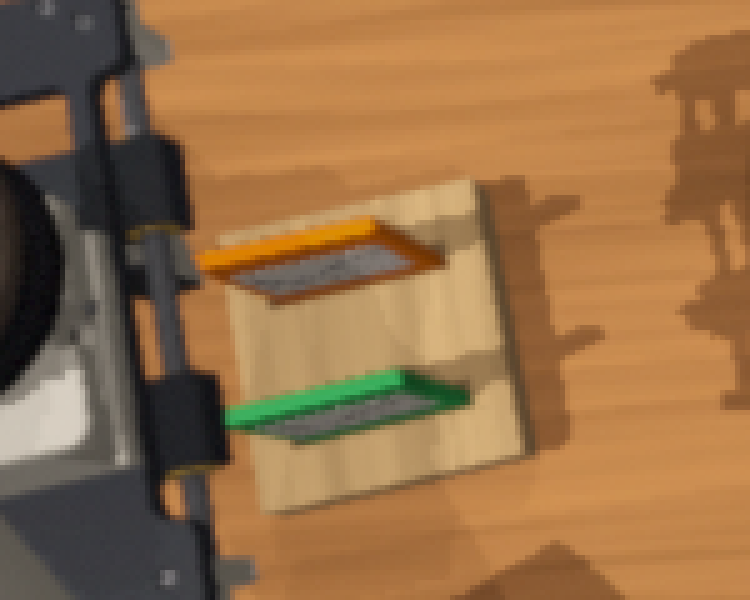

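```bash
python3 go.py 455,266,180,8.6 455,266,92,8.6
```

```text
t 4.8 p [456.7 255.1 254.5] hd 9.33 down [-0.003  0.003 -1.   ] op 41.6 F [ 0.2 -0.6  0.4] q [ 0.29  0.34 -1.04  1.79  0.31  1.19 -0.68]
[np.float64(0.0003), np.float64(0.0745), np.float64(0.0108)] [np.float64(-0.18), np.float64(0.73), np.float64(-0.12)]
[np.float64(0.0005), np.float64(0.1625), np.float64(0.0106)] [np.float64(-0.18), np.float64(0.73), np.float64(-0.12)]
```

The tool is above the rack, with both cards still in place (green at crop (340,410), orange at (330,265)). Next is the descent around the green card.

```bash
python3 -m crank '[0,0.03,0.0107,0,0.5,0, 0,0.0745,0.0107,-0.1,0.6,0, 0,0.0745,0.0107,-0.1,0.6,0, 0,0.0745,0.0107,-0.1,0.6,0]'; python3 go.py 455,266,92,8.6
python3 - <<'E'
from h import *
b=r.grab_frame("top");a=r.grab_frame("scene")
crop(b,40,130,150,120,"pics/b2.png",5);crop(a,220,60,120,120,"pics/a2.png",5)
E
```

```text
time_s: 5.2
ee_pos: [454.7, 265.2, 180.2]
eef_rot: [[0.988, -0.004, -0.152], [0.152, 0.0, 0.988], [-0.004, -1.0, 0.001]]
ft_force: [0.3, 0.2, 0.4]
opening: 41.2
t 5.2 p [454.7 265.2 180.2] hd 8.72 down [-0.004  0.    -1.   ] op 41.2 F [0.3 0.2 0.4] q [ 0.21  0.44 -0.98  1.87  0.41  1.06 -0.79]
[np.float64(0.0008), np.float64(0.0882), np.float64(0.0006)] [np.float64(-0.06), np.float64(0.12), np.float64(-0.22)]
```

View pics/a2.png

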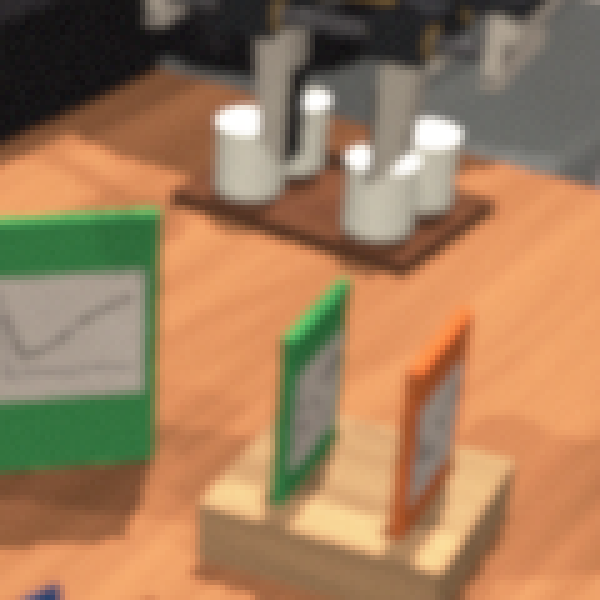

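The fingertips at crop (275,160) and (390,175) straddle the green card's top edge (315,310), so I'll descend.

```bash
python3 -m crank '[0.0005,0.03,0.0006,0,0,0, 0.0005,0.06,0.0006,0,0.1,-0.2, 0.0005,0.088,0.0006,0,0.1,-0.2, 0.0005,0.088,0.0006,0,0.1,-0.2, 0.0005,0.088,0.0006,0,0.1,-0.2]' 140; python3 go.py 455,266,92,8.6
python3 - <<'E'
from h import *
b=r.grab_frame("top");a=r.grab_frame("scene")
crop(b,40,130,150,120,"pics/b3.png",5);crop(a,220,60,120,120,"pics/a3.png",5)
E
```

```text
time_s: 5.8
ee_pos: [457.8, 267.4, 95.7]
eef_rot: [[0.989, 0.005, -0.148], [0.148, 0.004, 0.989], [0.006, -1.0, 0.003]]
ft_force: [0.2, 0.1, 0.3]
opening: 41.5
t 5.8 p [457.8 267.4  95.7] hd 8.54 down [ 0.005  0.004 -1.   ] op 41.5 F [0.2 0.1 0.3] q [ 0.12  0.55 -0.89  1.94  0.54  0.91 -0.89]
[np.float64(-0.003), np.float64(0.0037), np.float64(-0.001)] [np.float64(-0.17), np.float64(-0.06), np.float64(0.32)]
```

View pics/a3.png

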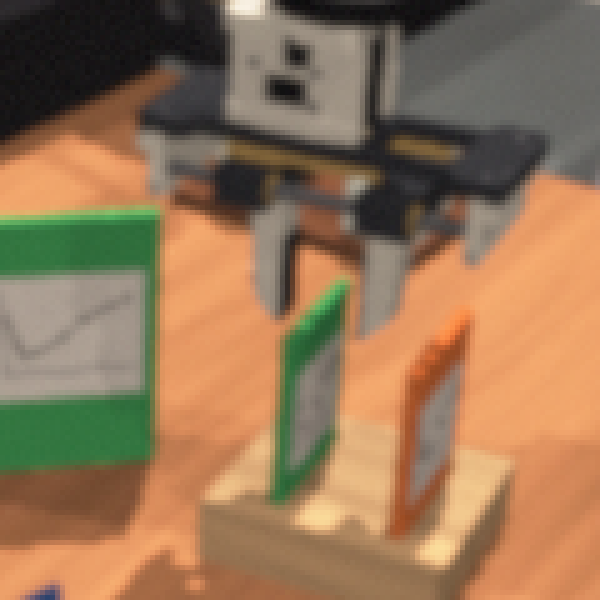

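Run:
```python
from h import *
a=r.grab_frame("scene");s=r.state();R=np.array(s["eef_rot"]);p=np.array(s["ee_pos"]);print(p)
for x in(-20,20):
    for z in(-10,10): print((proj(a,p+R@[x,8,z])-[220,60])*5)
print((proj(a,[[454.8,266,130]])-[220,60])*5)
```

```text
[458.23843036 267.89063945  96.22267502]
[[272.68916236 377.63637822]]
[[287.68473326 361.66733953]]
[[342.54634348 395.50889871]]
[[356.74389263 379.05154976]]
[[313.33580815 306.62104528]]
```

Run:
```python
from h import *
a=r.grab_frame("scene");b=r.grab_frame("top")
s=r.state();R=np.array(s["eef_rot"]);p=np.array(s["ee_pos"]);print(p)
for f,(l,t,w,h),n in((a,(220,60,120,120),"pics/a4.png"),(b,(60,130,150,120),"pics/b4.png")):
    im=f["pixels"].copy();im=cv2.resize(im[t:t+h,l:l+w,::-1],None,fx=5,fy=5)
    for x in(-20,20):
        for z in(-9.5,9.5):
            for y in(8,-30):
                u=(proj(f,p+R@[x,y,z])[0]-[l,t]+.5)*5;cv2.circle(im,tuple(int(v) for v in u),4,(255,0,255) if y>0 else (255,255,0),-1)
    cv2.imwrite(n,im)
```

```text
[457.75453287 267.51265506  95.58190003]
```

View pics/a4.png

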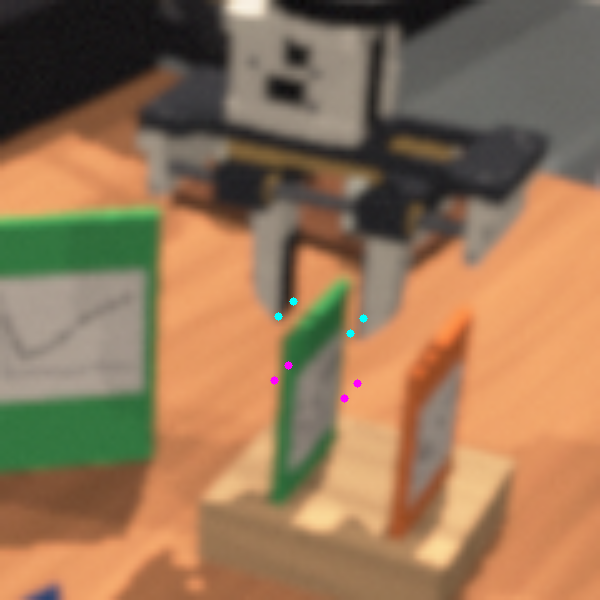

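View pics/b4.png

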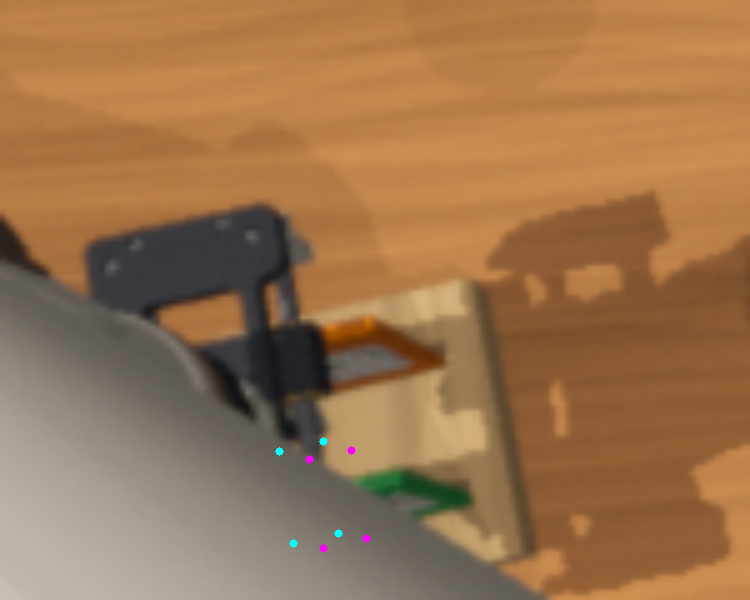

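Run:
```python
from h import *
a=r.grab_frame("scene");b=r.grab_frame("top")
im=b["pixels"][165:240,90:165,::-1];cv2.imwrite("pics/b5.png",cv2.resize(im,None,fx=8,fy=8,interpolation=cv2.INTER_CUBIC))
im=a["pixels"][65:135,240:335,::-1];cv2.imwrite("pics/a5.png",cv2.resize(im,None,fx=8,fy=8,interpolation=cv2.INTER_CUBIC))
for z in(80,88,100,115): print(z,onz(a,(284.6,125.5),z).round(0))
```

```text
80 [424. 334.  80.]
88 [432. 321.  88.]
100 [443. 300. 100.]
115 [457. 275. 115.]
```

View pics/a5.png

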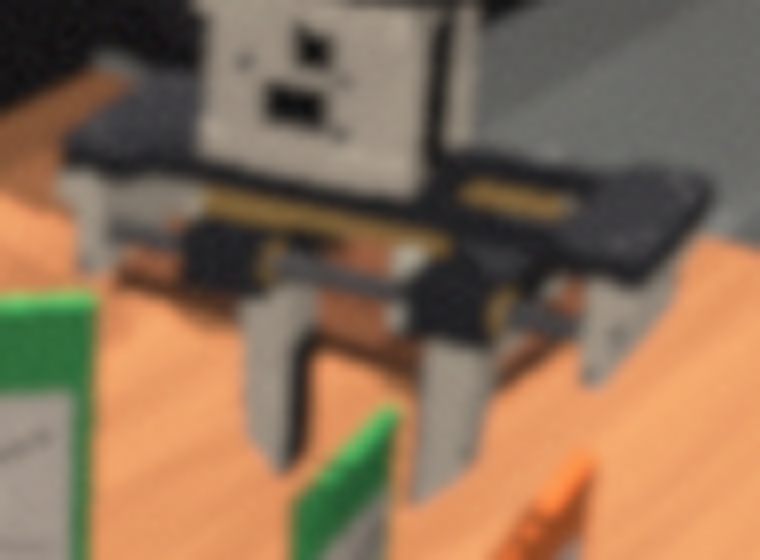

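View pics/b5.png

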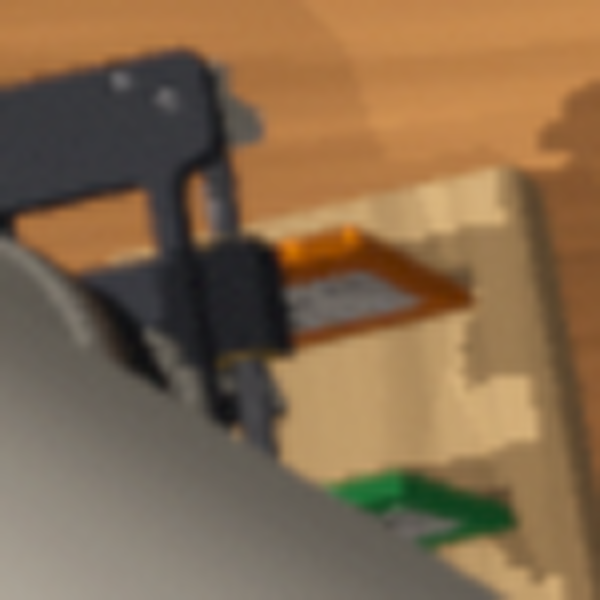

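Run:
```python
from h import *
a=r.grab_frame("scene");b=r.grab_frame("top")
print(proj(a,[[0,0,0],[0,0,100]])*1.5625,proj(b,[[0,0,0],[80,0,0]])*1.5625)
cv2.imwrite("pics/af.png",cv2.resize(a["pixels"][:,:,::-1],(800,600)));cv2.imwrite("pics/bf.png",cv2.resize(b["pixels"][:,:,::-1],(800,600)))
```

```text
[[150.72899328 235.47065938]
 [137.78275325 186.24420463]] [[411.05492066 672.12660575]
 [406.37942369 610.60237611]]
```

View pics/af.png

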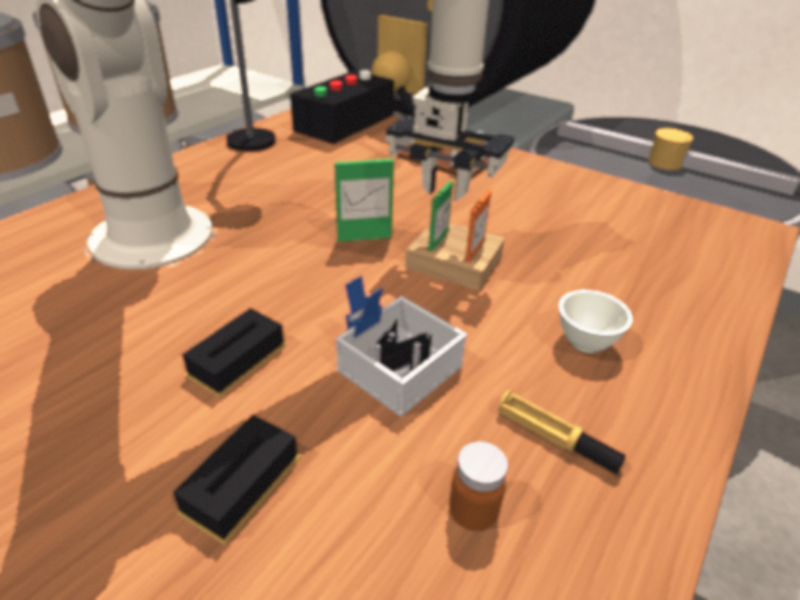

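View pics/bf.png

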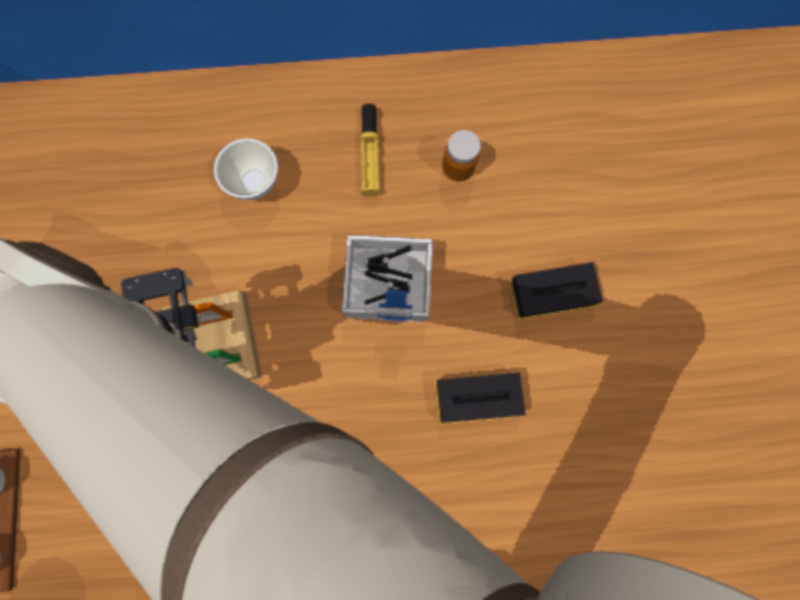

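```bash
cat > ov.py <<'E'
from h import *
import sys
d=np.array([float(v) for v in sys.argv[1:4]])
a=r.grab_frame("scene");b=r.grab_frame("top")
s=r.state();R=np.array(s["eef_rot"]);p=np.array(s["ee_pos"])+d
o=s["opening"]/2
for f,(l,t,w,h),n,k in((a,(225,40,120,110),sys.argv[4]+"a.png",6),(b,(70,150,110,100),sys.argv[4]+"b.png",6)):
    im=cv2.resize(f["pixels"][t:t+h,l:l+w,::-1],None,fx=k,fy=k,interpolation=cv2.INTER_CUBIC)
    def pl(q,c,cl=True):
        u=((proj(f,p+np.array(q,float)@R.T)-[l,t]+.5)*k).astype(np.int32);cv2.polylines(im,[u],cl,c,1)
    pl([[-95,-58,-37.5],[95,-58,-37.5],[95,-58,37.5],[-95,-58,37.5]],(0,255,255))
    for sg in(-1,1):
        pl([[sg*o,8,-9.5],[sg*o,8,9.5],[sg*o,-58,9.5],[sg*o,-58,-9.5]],(255,0,255))
        pl([[sg*(o+19),8,-9.5],[sg*(o+19),8,9.5],[sg*(o+19),-58,9.5],[sg*(o+19),-58,-9.5]],(255,255,0))
    cv2.imwrite(n,im)
E
python3 ov.py 0 0 0 pics/o0
```

View pics/o0a.png

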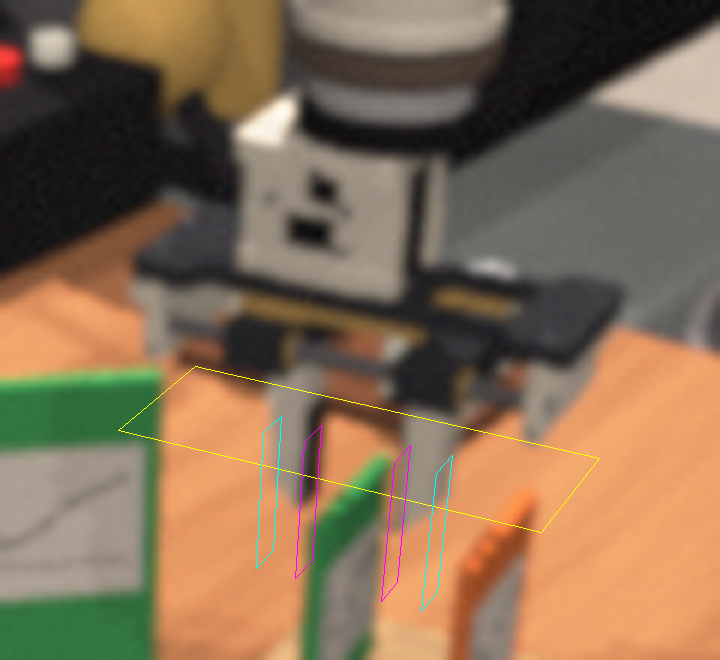

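View pics/o0b.png

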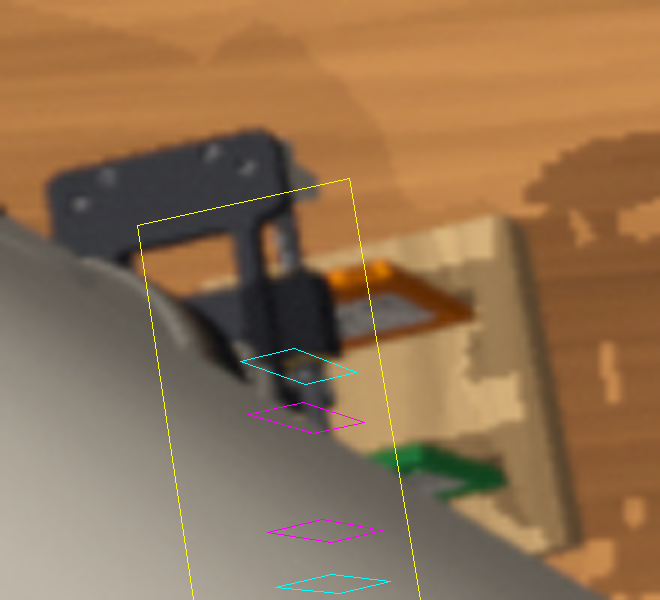

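```bash
python3 ov.py 0 7 25 pics/o1; python3 ov.py -5 12 22 pics/o2
python3 - <<'E'
import cv2,numpy as np
for n in"12": cv2.imwrite(f"pics/o{n}.png",cv2.resize(np.hstack([cv2.imread(f"pics/o{n}a.png")[:600],cv2.imread(f"pics/o{n}b.png")[:600]]),None,fx=.58,fy=.58))
E
```

```text
(no output)
```

View pics/o1.png

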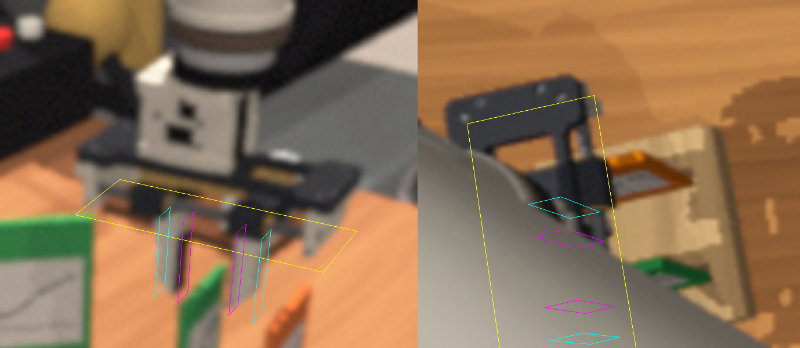

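View pics/o2.png

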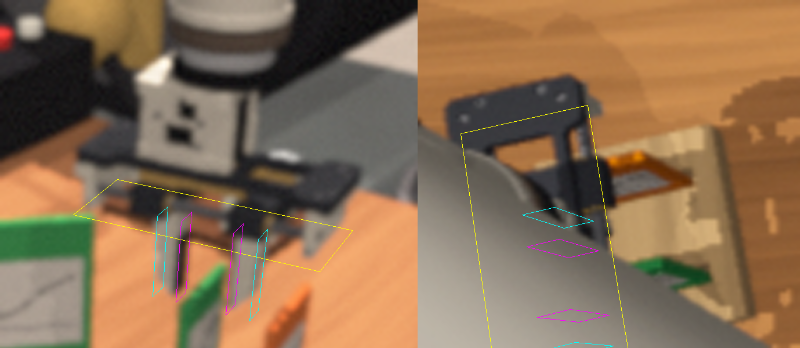

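The scene view shows the fingertips higher than the reported pose implies, by about 11 px or 25 mm. I'll go down another 18 mm, which is safe either way, and look again.

```bash
python3 -m crank '[-0.002,0.009,0,0,0,0.2, -0.002,0.018,0,0,0,0.2, -0.002,0.018,0,0,0,0.2, -0.002,0.018,0,0,0,0.2]'; python3 go.py; python3 ov.py 0 0 0 pics/o3
```

```text
time_s: 6.95
ee_pos: [454.1, 266.6, 75.3]
eef_rot: [[0.989, -0.001, -0.15], [0.15, 0.002, 0.989], [-0.001, -1.0, 0.002]]
ft_force: [-0.2, 0.5, 0.4]
opening: 41.1
t 6.95 p [454.1 266.6  75.3] hd 8.6 down [-0.001  0.002 -1.   ] op 41.1 F [-0.2  0.5  0.4] q [ 0.1   0.58 -0.87  1.95  0.57  0.88 -0.91]
```

View pics/o3a.png

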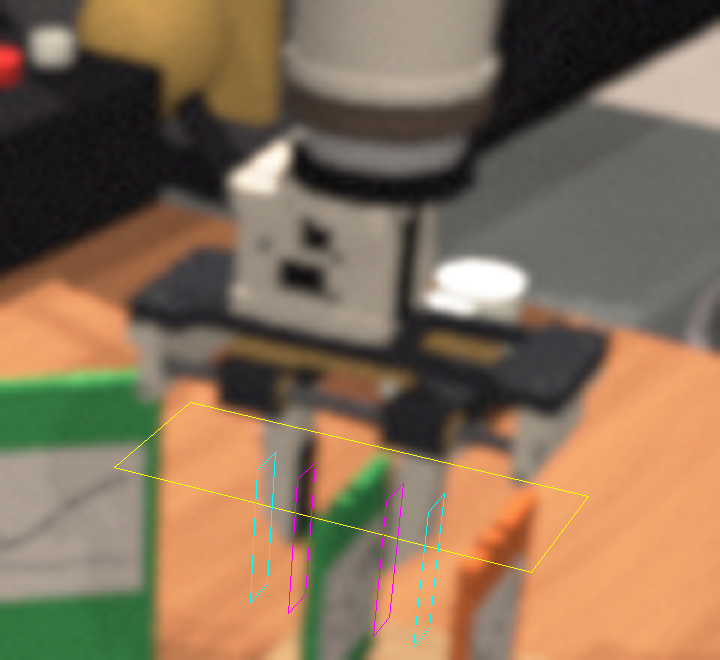

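View pics/o3b.png

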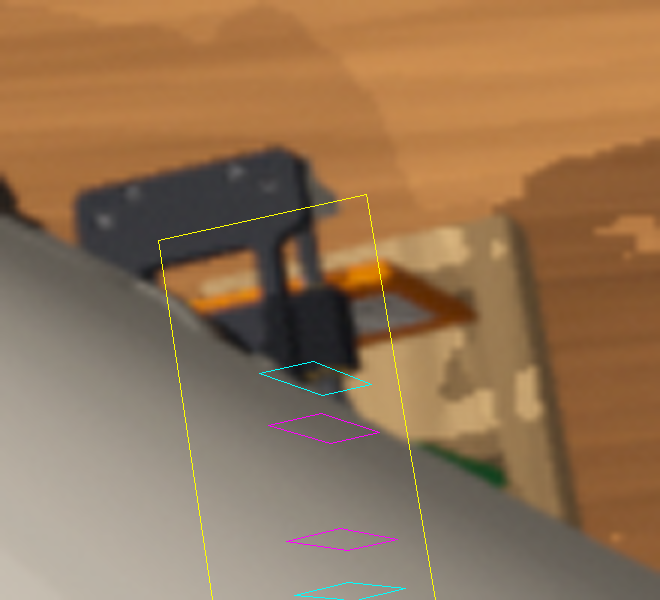

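```bash
python3 -m crank '[0,0,0,0,0,0, 0,0,0,0,0,0, 0,0,0,0,0,0, 0,0,0,0,0,0, 0,0,0,0,0,0, 0,0,0,0,0,0]' 255 6; python3 go.py; python3 ov.py 0 0 0 pics/o4
```

```text
time_s: 7.65
ee_pos: [454.6, 266.9, 76.0]
eef_rot: [[0.989, -0.0, -0.149], [0.149, 0.002, 0.989], [0.0, -1.0, 0.002]]
ft_force: [0.3, -0.6, -0.0]
opening: 8.1
t 7.65 p [454.6 266.9  76. ] hd 8.59 down [-0.     0.002 -1.   ] op 8.1 F [ 0.3 -0.6 -0. ] q [ 0.1   0.57 -0.87  1.95  0.57  0.88 -0.91]
```

View pics/o4a.png

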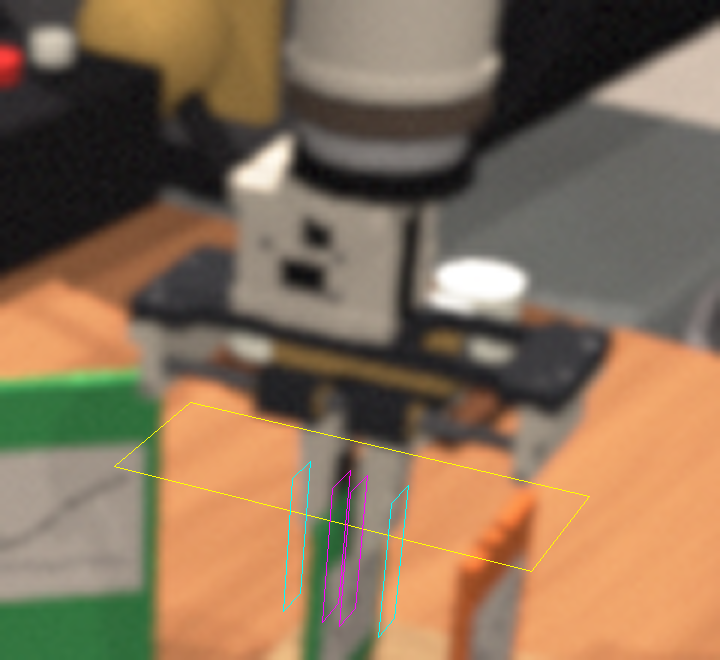

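View pics/o4b.png

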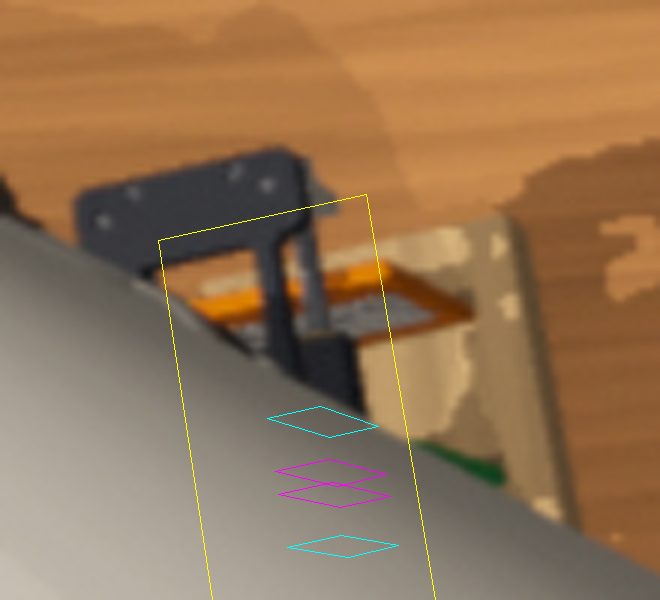

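The grip measured 8.1 mm, so the card is held and centred. Now a firmer grip and lift straight up.

```bash
python3 -m crank '[0,0,0,0,0,0, 0,0,0,0,0,0, 0,-0.015,0,0,0,0, 0,-0.035,0,0,0,0, 0,-0.06,0,0,0,0, 0,-0.09,0,0,0,0, 0,-0.12,0,0,0,0, 0,-0.15,0,0,0,0, 0,-0.17,0,0,0,0, 0,-0.17,0,0,0,0]' 255 25; python3 go.py 500,130,240,7 545,-100,240,6 540,-240,240,5.4
python3 - <<'E'
from h import *
a=r.grab_frame("scene");b=r.grab_frame("top")
cv2.imwrite("pics/a6.png",cv2.resize(a["pixels"][:,:,::-1],(800,600)))
E
```

```text
time_s: 8.75
ee_pos: [456.0, 268.1, 249.6]
eef_rot: [[0.989, 0.005, -0.15], [0.15, 0.005, 0.989], [0.006, -1.0, 0.004]]
ft_force: [0.2, 1.8, -1.4]
opening: 8.0
t 8.75 p [456.  268.1 249.6] hd 8.61 down [ 0.005  0.005 -1.   ] op 8.0 F [ 0.2  1.8 -1.4] q [ 0.26  0.36 -1.04  1.79  0.33  1.18 -0.72]
[np.float64(0.0227), np.float64(0.0093), np.float64(-0.1432)] [np.float64(-0.22), np.float64(1.62), np.float64(0.34)]
[np.float64(0.0328), np.float64(0.0084), np.float64(-0.3773)] [np.float64(-0.22), np.float64(2.62), np.float64(0.33)]
[np.float64(0.0069), np.float64(0.0078), np.float64(-0.515)] [np.float64(-0.22), np.float64(3.22), np.float64(0.33)]
```

View pics/a6.png

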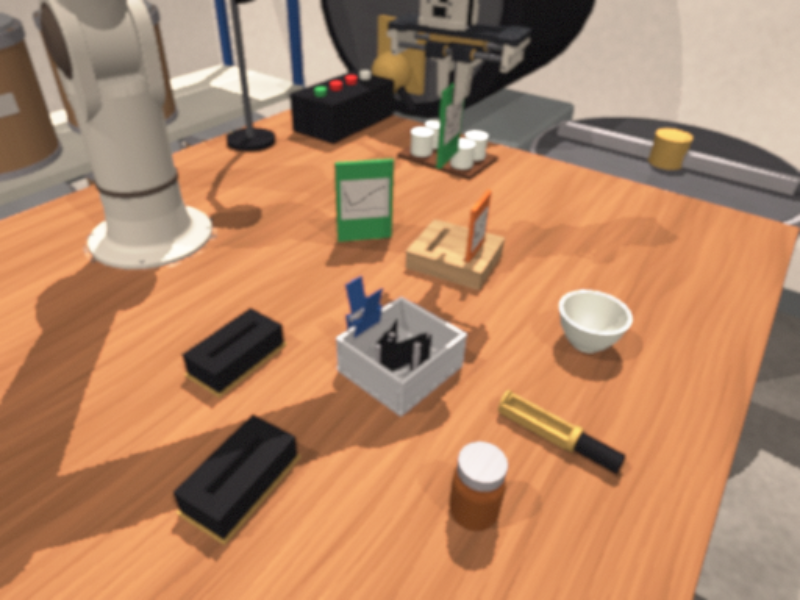

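The green card is held upright above the rack at (447,125), and orange is still in place. Carrying it to the right-hand stand.

```bash
python3 -m crank '[0.004,0.002,-0.02,0,0,0, 0.01,0.004,-0.05,0,0.5,0, 0.016,0.006,-0.09,0,1,0, 0.021,0.008,-0.13,-0.2,1.5,0.3, 0.025,0.009,-0.17,-0.2,1.8,0.3, 0.028,0.009,-0.21,-0.2,2,0.3, 0.03,0.009,-0.25,-0.2,2.2,0.3, 0.032,0.009,-0.29,-0.2,2.4,0.3, 0.032,0.008,-0.33,-0.2,2.5,0.3, 0.033,0.008,-0.37,-0.2,2.6,0.3, 0.025,0.008,-0.41,-0.2,2.8,0.3, 0.02,0.008,-0.44,-0.2,3,0.3]'; python3 go.py 529.7,-269.5,200,5.4
```

```text
time_s: 10.05
ee_pos: [538.5, -168.7, 235.6]
eef_rot: [[0.995, -0.007, -0.095], [0.095, -0.002, 0.995], [-0.007, -1.0, -0.001]]
ft_force: [1.1, 0.1, -0.6]
opening: 7.5
t 10.05 p [ 538.5 -168.7  235.6] hd 5.46 down [-0.007 -0.002 -1.   ] op 7.5 F [ 1.1  0.1 -0.6] q [ 0.94  0.41 -0.89  1.71  0.35  1.18  0.06]
[np.float64(-0.0181), np.float64(0.0358), np.float64(-0.0995)] [np.float64(0.05), np.float64(0.06), np.float64(-0.42)]
```

```bash
python3 -m crank '[-0.005,0.01,-0.03,0,0,0, -0.01,0.02,-0.06,0,0,-0.2, -0.018,0.04,-0.09,0,0,-0.4, -0.018,0.06,-0.0995,0,0,-0.4, -0.018,0.066,-0.0995,0,0,-0.4, -0.018,0.066,-0.0995,0,0,-0.4, -0.018,0.066,-0.0995,0,0,-0.4]'; python3 go.py 529.7,-269.5,170,5.4
python3 - <<'E'
from h import *
a=r.grab_frame("scene");b=r.grab_frame("top")
s=r.state();print(np.array(s["ee_pos"]))
cv2.imwrite("pics/a7.png",cv2.resize(a["pixels"][:,:,::-1],(800,600)));cv2.imwrite("pics/b7.png",cv2.resize(b["pixels"][:,:,::-1],(800,600)))
for f in(a,b):
  for n in("green_card","green_card_top"):
    print(n,[(np.array(d["location"]).round(1).tolist(),round(d["conf"],2)) for d in r.spot_point(n,f)])
  print([(np.round(d["box"]),round(d["conf"],2)) for d in r.cut_out("green_card",f)])
E
```

```text
time_s: 10.75
ee_pos: [530.3, -267.5, 170.2]
eef_rot: [[0.995, 0.0, -0.098], [0.098, 0.0, 0.995], [0.0, -1.0, 0.0]]
ft_force: [-0.5, 1.0, -0.7]
opening: 7.6
t 10.75 p [ 530.3 -267.5  170.2] hd 5.61 down [ 0.  0. -1.] op 7.6 F [-0.5  1.  -0.7] q [ 1.03  0.53 -0.82  1.72  0.43  1.09  0.17]
[np.float64(-0.0007), np.float64(0.0002), np.float64(-0.0019)] [np.float64(-0.01), np.float64(0.21), np.float64(0.01)]
[ 530.68174169 -268.10048237  170.94277964]
green_card [([150.9, 266.2], 0.88), ([234.9, 152.0], 0.65)]
green_card_top [([232.6, 106.1], 0.6)]
[(array([215.,  99., 253., 154.]), 0.97), (array([115., 214., 169., 289.]), 0.8), (array([110., 266., 192., 349.]), 0.66)]
green_card [([155.3, 293.0], 0.78), ([363.7, 181.3], 0.72), ([294.0, 105.7], 0.24)]
green_card_top [([136.8, 295.1], 0.76), ([383.8, 160.9], 0.57)]
[(array([119., 276., 170., 317.]), 0.96), (array([347., 166., 373., 183.]), 0.78)]
```

View pics/a7.png

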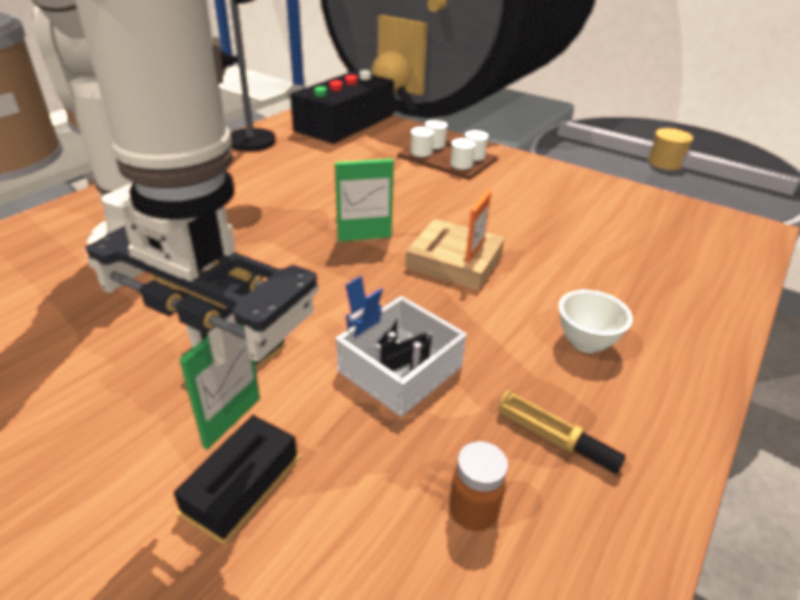

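View pics/b7.png

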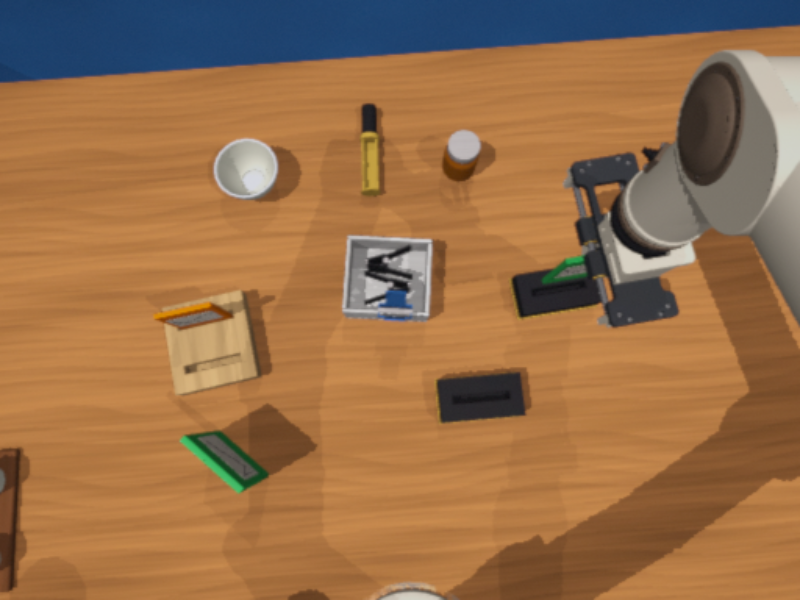

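```bash
cat > ovc.py <<'E'
from h import *
import sys
# ovc.py prefix x y z yaw(card base) ; also draws stand box
x,y,z,w=[float(v) for v in sys.argv[2:6]]
a=r.grab_frame("scene");b=r.grab_frame("top")
for f,(l,t,ww,hh),n,k in((a,(95,190,130,120+45),sys.argv[1]+"a.png",4),(b,(310,130,110,90),sys.argv[1]+"b.png",6)):
    im=cv2.resize(f["pixels"][t:t+hh,l:l+ww,::-1],None,fx=k,fy=k,interpolation=cv2.INTER_CUBIC)
    def bx(sx,sy,z0,z1,c,X,Y,W):
        for sg in(-1,1):
            q=np.array([[sg*sx/2,-sy/2,z0],[sg*sx/2,sy/2,z0],[sg*sx/2,sy/2,z1],[sg*sx/2,-sy/2,z1]])@Rz(W).T+[X,Y,0]
            u=((proj(f,q)-[l,t]+.5)*k*16).astype(np.int32);cv2.polylines(im,[u],True,c,1,cv2.LINE_AA,4)
    bx(8,80,z,z+120,(255,0,255),x,y,w)
    bx(10,84,10,40,(255,255,0),529.7,-269.5,.095)
    bx(64,124,0,40,(0,255,255),529.7,-269.5,.095)
    cv2.imwrite(n,im)
E
python3 ovc.py pics/p1 530.4 -268 104.5 .096
```

```text
(no output)
```

View pics/p1a.png

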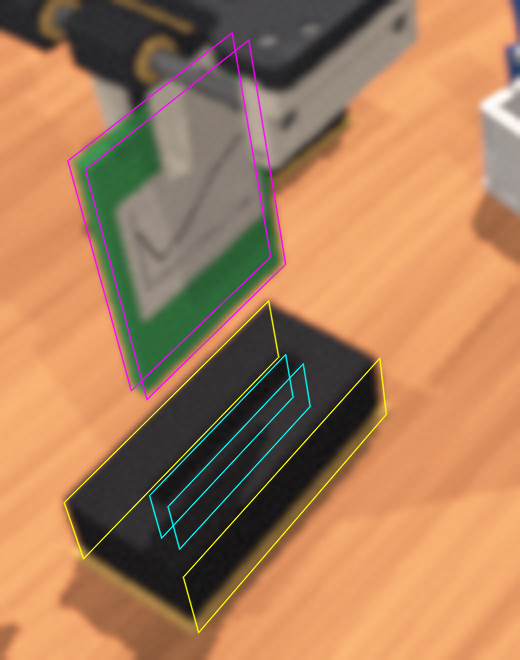

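View pics/p1b.png

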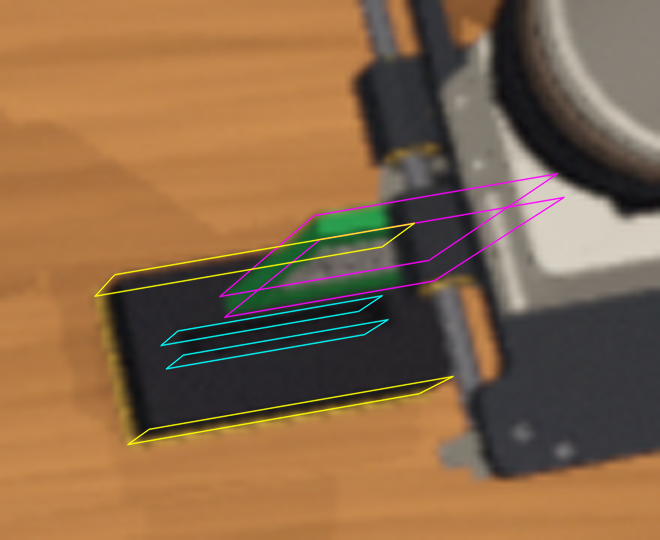

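```bash
cat > cf.py <<'E'
from h import *
def fitcard(frames,z,x0):
    # frames: list (f, roi(l,t,w,h)); colour mask: card = non-wood,non-black -> use network mask clipped to roi
    pts=box(8,80,z,z+120)
    obs=[]
    for f,R in frames:
        l,t,w,h=R
        best=None
        for d in r.cut_out("green_card",f):
            m=d["mask"][t:t+h,l:l+w].astype(float)
            if m.sum()>60 and (best is None or m.sum()>best.sum()): best=m
        obs.append((f,R,best));print("mask",None if best is None else best.sum())
    def cost(p,o):
        c=0
        for f,R,b in o:
            a=hullmask(proj(f,pts@Rz(p[2]).T+[p[0],p[1],0]),R);c+=np.sum((a-b)**2)/b.sum()
        return c
    for nm,o in(("both",obs),("s",obs[:1]),("t",obs[1:])):
        x=np.array(x0,float)
        for s in([4,4,.06],[-2,2,-.04],[1,1,.02]):
            sim=np.array([x]+[x+np.eye(3)[i]*s[i] for i in range(3)])
            q=minimize(cost,x,args=(o,),method="Nelder-Mead",options=dict(initial_simplex=sim,xatol=1e-3,fatol=1e-6));x=q.x
        print(nm,x.round(3),round(q.fun,4))
E
python3 - <<'E'
from cf import *
a=r.grab_frame("scene");b=r.grab_frame("top");print(np.round(r.state()["ee_pos"],1))
fitcard([(a,(105,238,75,60)),(b,(335,150,41,45))],104.5,[530.4,-268,.096])
m=[d["mask"] for d in r.cut_out("stand",b)]
E
```

```text
[ 529.5 -269.6  169.9]
mask 1659.0
mask 269.0
both [ 5.31944e+02 -2.68579e+02  1.49000e-01] 0.2161
s [ 5.29253e+02 -2.66101e+02  1.06000e-01] 0.0176
t [ 5.32692e+02 -2.70387e+02  1.44000e-01] 0.1665
```

```bash
python3 -m crank '[0,0.02,-0.001,0,0,0, 0,0.04,-0.001,0,0,0, 0,0.053,-0.001,0,0,0, 0,0.053,-0.001,0,0,0, 0,0.053,-0.001,0,0,0]'; python3 go.py 529.7,-269.5,76,5.4; python3 ovc.py pics/p2 529.7 -268.5 51 .096
```

```text
time_s: 12.0
ee_pos: [529.9, -270.5, 117.0]
eef_rot: [[0.995, -0.0, -0.095], [0.095, -0.001, 0.995], [-0.0, -1.0, -0.001]]
ft_force: [-0.4, 0.3, -0.6]
opening: 7.5
t 12.0 p [ 529.9 -270.5  117. ] hd 5.46 down [-0.    -0.001 -1.   ] op 7.5 F [-0.4  0.3 -0.6] q [ 1.    0.59 -0.78  1.76  0.48  1.    0.13]
[np.float64(-0.0001), np.float64(0.041), np.float64(0.001)] [np.float64(0.03), np.float64(0.06), np.float64(-0.01)]
```

View pics/p2a.png

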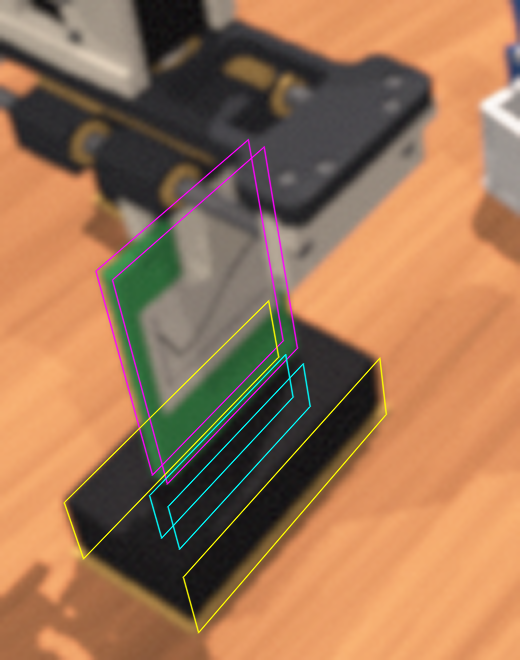

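View pics/p2b.png

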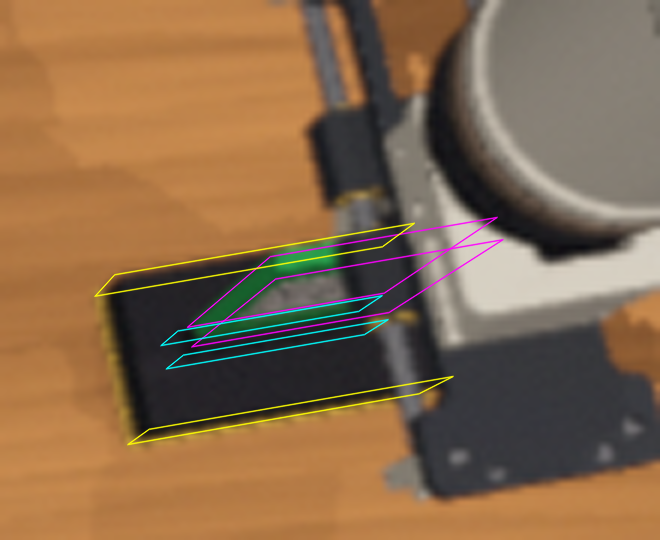

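```bash
python3 -m crank '[0,0.006,0.001,0,0,0, 0,0.011,0.001,0,0,0, 0,0.016,0.001,0,0,0, 0,0.02,0.001,0,0,0, 0,0.02,0.001,0,0,0]'; python3 go.py 529.7,-269.5,76,5.4
```

```text
time_s: 12.6
ee_pos: [533.8, -271.0, 103.0]
eef_rot: [[0.995, 0.006, -0.095], [0.095, -0.006, 0.995], [0.006, -1.0, -0.007]]
ft_force: [-5.8, 1.5, 30.4]
opening: 8.1
t 12.6 p [ 533.8 -271.   103. ] hd 5.48 down [ 0.006 -0.006 -1.   ] op 8.1 F [-5.8  1.5 30.4] q [ 0.99  0.61 -0.77  1.77  0.51  0.97  0.11]
[np.float64(-0.004), np.float64(0.027), np.float64(0.002)] [np.float64(0.39), np.float64(0.08), np.float64(0.33)]
```

```bash
python3 -m crank '[-0.002,-0.01,0.002,0,0,0, -0.004,-0.012,0.002,0.3,0,0.3, -0.004,-0.012,0.002,0.3,0,0.3]'; python3 go.py 529.7,-269.5,76,5.4; python3 ovc.py pics/p3 529.7 -269.5 49 .096
python3 - <<'E'
from cf import *
a=r.grab_frame("scene");b=r.grab_frame("top");s=r.state();print(np.round(s["ee_pos"],1))
for z in(46,49,52): fitcard([(a,(105,260,75,60)),(b,(335,160,30,45))],z,[530.,-268,.096])
crop(a,125,235,60,70,"pics/z3.png",9)
E
```

```text
time_s: 12.9
ee_pos: [529.4, -269.6, 115.0]
eef_rot: [[0.995, 0.001, -0.095], [0.095, -0.002, 0.995], [0.0, -1.0, -0.002]]
ft_force: [-0.8, 0.2, -0.4]
opening: 8.0
t 12.9 p [ 529.4 -269.6  115. ] hd 5.46 down [ 0.001 -0.002 -1.   ] op 8.0 F [-0.8  0.2 -0.4] q [ 1.    0.59 -0.78  1.76  0.49  0.99  0.13]
[np.float64(0.0003), np.float64(0.039), np.float64(0.0001)] [np.float64(0.11), np.float64(0.06), np.float64(0.03)]
[ 528.8 -269.2  113.9]
mask 1521.0
mask 234.0
both [ 5.31917e+02 -2.68044e+02  1.31000e-01] 0.1511
s [ 5.25925e+02 -2.63274e+02  8.30000e-02] 0.0228
t [ 5.32322e+02 -2.69526e+02  1.20000e-01] 0.0268
mask 1521.0
mask 234.0
both [ 5.31357e+02 -2.67247e+02  1.19000e-01] 0.1089
s [ 5.27754e+02 -2.64442e+02  8.90000e-02] 0.0224
t [ 5.31654e+02 -2.69556e+02  1.10000e-01] 0.0268
mask 1521.0
mask 234.0
both [ 5.31043e+02 -2.67266e+02  1.20000e-01] 0.0688
s [ 5.29449e+02 -2.65463e+02  9.50000e-02] 0.0223
t [ 5.31163e+02 -2.68707e+02  1.10000e-01] 0.0275
```

View pics/p3a.png

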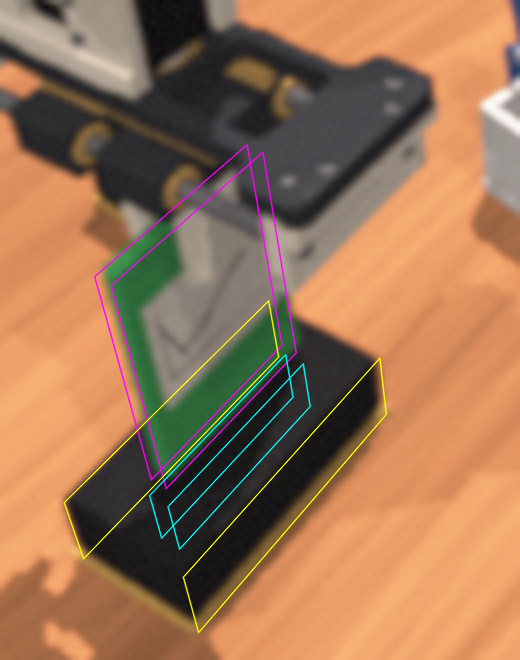

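View pics/p3b.png

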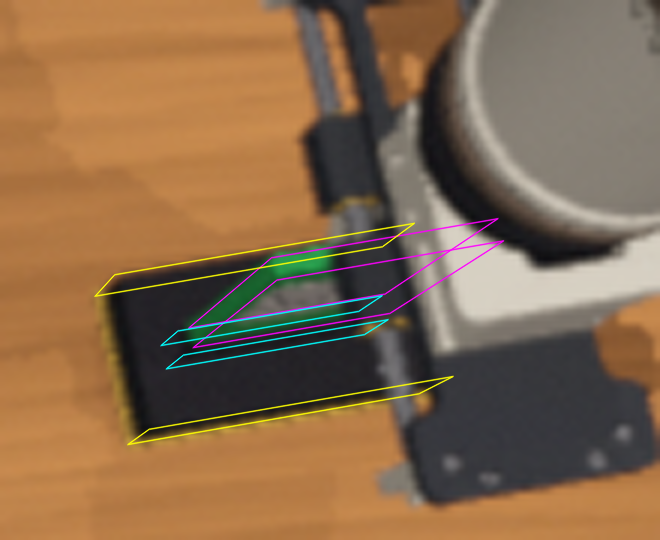

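View pics/z3.png

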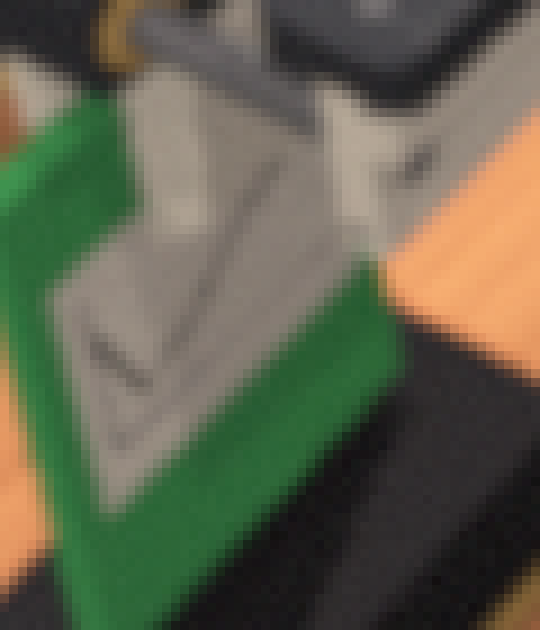

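Run:
```python
from h import *
a=r.grab_frame("scene");b=r.grab_frame("top")
out=[]
for f,fn,k0,(l,t),k in((a,"pics/c_stand.png",6,(90,240),6),(b,"pics/c_standtop.png",8,(320,160),8)):
    im=cv2.imread(fn)[::k0,::k0] if 0 else cv2.resize(cv2.imread(fn),None,fx=1/k0,fy=1/k0,interpolation=cv2.INTER_AREA)
    im=cv2.resize(im,None,fx=k,fy=k,interpolation=cv2.INTER_CUBIC)
    im=np.clip(im.astype(float)*4.,0,255).astype(np.uint8)
    o=im.copy()
    for sx,sy,z,c in((10,84,40,(255,255,0)),(64,124,40,(0,255,255)),(14,88,40,(255,0,255))):
        q=np.array([[-sx/2,-sy/2,z],[sx/2,-sy/2,z],[sx/2,sy/2,z],[-sx/2,sy/2,z]])@Rz(.095).T+[529.7,-269.5,0]
        u=((proj(f,q)-[l,t]+.5)*k*16).astype(np.int32);cv2.polylines(o,[u],True,c,1,cv2.LINE_AA,4)
    n="pics/e_"+fn.split("_")[1];cv2.imwrite(n,np.vstack([im[:300],o[:300]]) if "top" not in fn else np.vstack([im[:,:][50:350],o[50:350]]))
    if "top" not in fn: cv2.imwrite(n,np.hstack([im[80:680,120:620-100],o[80:680,120:620-100]]))
```

```text
(no output)
```

View pics/e_stand.png

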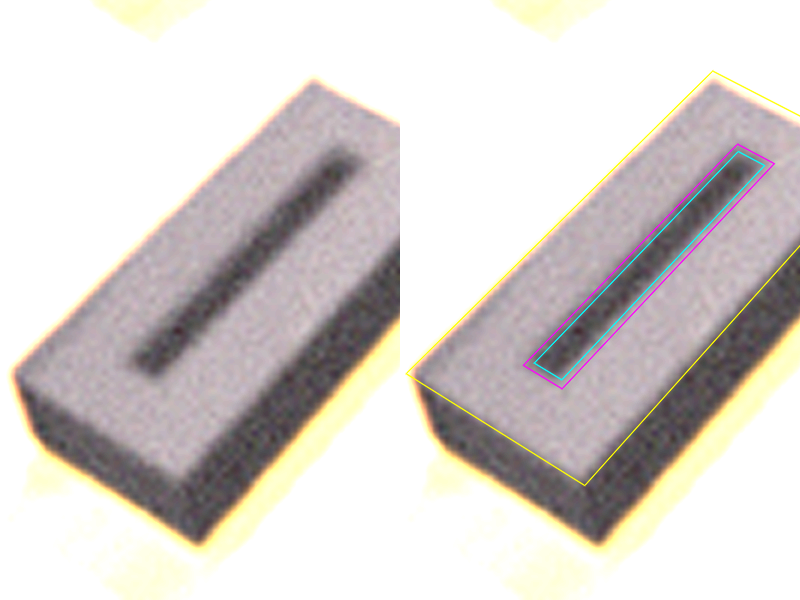

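View pics/e_standtop.png

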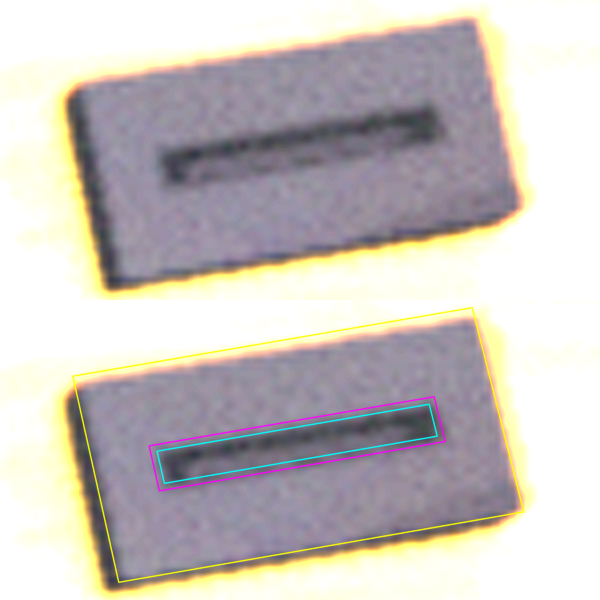

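Run:
```python
from h import *
a=r.grab_frame("scene");b=r.grab_frame("top")
def load(fn,k):
    im=cv2.imread(fn);return im[k//2::k,k//2::k].astype(float).mean(2)
obs=[];sl=[]
for f,fn,k,(l,t) in((a,"pics/c_stand.png",6,(90,240)),(b,"pics/c_standtop.png",8,(320,160))):
    g=load(fn,k);m=((g>31)&(g<75)).astype(np.uint8)
    m=cv2.morphologyEx(m,cv2.MORPH_OPEN,np.ones((3,3)))
    n,lab,st,_=cv2.connectedComponentsWithStats(m,connectivity=4);i=1+np.argmax(st[1:,4])
    c,_=cv2.findContours((lab==i).astype(np.uint8),cv2.RETR_EXTERNAL,cv2.CHAIN_APPROX_NONE)
    fm=np.zeros(m.shape,np.uint8);cv2.drawContours(fm,c,0,1,-1)
    M=np.zeros((384,512),bool);M[t:t+g.shape[0],l:l+g.shape[1]]=fm>0;obs.append((f,M))
    # slot pixels inside
    s=(cv2.erode(fm,np.ones((9,9)))>0)&(g<33)
    S_=np.zeros((384,512),bool);S_[t:t+g.shape[0],l:l+g.shape[1]]=s;sl.append((f,S_))
    print(st[i],s.sum());cv2.imwrite("pics/m_%d.png"%k,cv2.resize(np.clip(g*4,0,255)*(.5+.5*fm),None,fx=5,fy=5))
    ys,xs=np.nonzero(S_);uv=np.array([xs.mean(),ys.mean()]);print("slot centroid z40/z36",onz(f,uv,40)[:2],onz(f,uv,36)[:2])
P=box(64,124,40,40.01)
for nm,o in(("both",obs),("s",obs[:1]),("t",obs[1:])): print(nm,fit(o,P,[529,-269,.095]))
P=box(12,86,40,40.01)
for nm,o in(("slot both",sl),("s",sl[:1]),("t",sl[1:])): print(nm,fit(o,P,[529,-269,.095]))
```

```text
[  22   27   76   66 2039] 264
slot centroid z40/z36 [ 529.09066433 -273.23889604] [ 526.43051176 -271.5355404 ]
[  10    8   56   33 1135] 196
slot centroid z40/z36 [ 528.38085685 -270.6160451 ] [ 529.11041333 -271.84629894]
both (array([ 5.29350916e+02, -2.71115737e+02,  8.81754769e-02]), np.float64(0.0556390202941681))
s (array([ 5.29251041e+02, -2.70625218e+02,  9.03614715e-02]), np.float64(0.022069243558906132))
t (array([ 5.29615244e+02, -2.71090867e+02,  9.96726679e-02]), np.float64(0.029242063075973112))
slot both (array([ 5.28676824e+02, -2.70449218e+02,  8.70934151e-02]), np.float64(0.1811317468163736))
s (array([ 5.28273559e+02, -2.68161404e+02,  7.51029850e-02]), np.float64(0.1215330350797479))
t (array([ 5.28725072e+02, -2.70557291e+02,  9.57232295e-02]), np.float64(0.0457382168553696))[ WARN:0@4.039] global loadsave.cpp:1063 imwrite_ Unsupported depth image for selected encoder is fallbacked to CV_8U.
```

```bash
cat > c4.py <<'E'
from h import *
def fit4(frames,x0):
    obs=[]
    for f,R in frames:
        l,t,w,h=R;best=None
        g=f["pixels"][t:t+h,l:l+w].astype(int)
        for d in r.cut_out("green_card",f):
            m=d["mask"][t:t+h,l:l+w].astype(float)
            if m.sum()>60 and (best is None or m.sum()>best.sum()): best=m
        obs.append((f,R,best))
    def cost(p,o):
        c=0
        for f,R,b in o:
            a=hullmask(proj(f,box(8,80,p[3],p[3]+120)@Rz(p[2]).T+[p[0],p[1],0]),R);c+=np.sum((a-b)**2)/b.sum()**.5
        return c
    x=np.array(x0,float)
    for s in([4,4,.06,5],[-2,2,-.04,-3],[1,1,.02,2]):
        sim=np.array([x]+[x+np.eye(4)[i]*s[i] for i in range(4)])
        q=minimize(cost,x,args=(obs,),method="Nelder-Mead",options=dict(initial_simplex=sim,xatol=1e-3,fatol=1e-6,maxiter=2000));x=q.x
    print("x,y,yaw,z",x.round(3),round(q.fun,3),[round(cost(x,[o]),3) for o in obs]);return x
E
python3 - <<'E'
from c4 import *
a=r.grab_frame("scene");b=r.grab_frame("top");print(np.round(r.state()["ee_pos"],1))
fit4([(a,(105,262,75,60)),(b,(335,160,30,45))],[530,-267,.095,50])
fit4([(a,(105,275,75,50)),(b,(335,160,32,45))],[530,-267,.095,55])
E
```

```text
[ 529.5 -269.3  115. ]
x,y,yaw,z [ 5.31174e+02 -2.66238e+02  1.08000e-01  5.49710e+01] 1.292 [np.float64(0.496), np.float64(0.796)]
x,y,yaw,z [ 5.31013e+02 -2.65796e+02  1.01000e-01  5.43760e+01] 1.613 [np.float64(0.272), np.float64(1.341)]
```

Refit estimates, done the same way for both: slot at about (529.2, −270.8), card at about (531.0, −266.1) with its underside at 54. So it touched the top face about 4–5 mm off along y. I'll correct that and retry gently.

```bash
python3 -m crank '[-0.001,0,-0.002,0,0.3,0, -0.002,0,-0.0043,0,0.5,0, -0.002,0,-0.0043,0,0.5,0, -0.002,0,-0.0043,0,0.5,0]'; python3 go.py;  python3 - <<'E'
from c4 import *
a=r.grab_frame("scene");b=r.grab_frame("top");print(np.round(r.state()["ee_pos"],1))
fit4([(a,(105,262,75,60)),(b,(335,160,30,45))],[529,-270,.095,54])
fit4([(a,(105,275,75,50)),(b,(335,160,34,45))],[529,-270,.095,54])
E
```

```text
time_s: 14.3
ee_pos: [527.8, -274.0, 115.0]
eef_rot: [[0.996, 0.001, -0.086], [0.086, -0.002, 0.996], [0.001, -1.0, -0.002]]
ft_force: [0.5, 0.8, -1.3]
opening: 8.1
t 14.3 p [ 527.8 -274.   115. ] hd 4.95 down [ 0.001 -0.002 -1.   ] op 8.1 F [ 0.5  0.8 -1.3] q [ 1.01  0.59 -0.77  1.76  0.48  0.99  0.13]
[ 527.9 -273.8  115. ]
x,y,yaw,z [ 5.30050e+02 -2.71317e+02  1.04000e-01  5.58830e+01] 1.769 [np.float64(1.025), np.float64(0.744)]
x,y,yaw,z [ 5.29720e+02 -2.70738e+02  1.03000e-01  5.57240e+01] 3.296 [np.float64(0.518), np.float64(2.778)]
```

```bash
python3 -m crank '[-0.0005,0.006,0,0,0.2,0, -0.0005,0.01,0,0,0.2,0, -0.0005,0.014,0,0,0.2,0, -0.0005,0.017,0,0,0.2,0, -0.0005,0.017,0,0,0.2,0]'; python3 go.py
```

```text
time_s: 15.1
ee_pos: [527.0, -273.5, 97.3]
eef_rot: [[0.997, -0.0, -0.083], [0.083, -0.001, 0.997], [-0.0, -1.0, -0.001]]
ft_force: [0.4, 0.1, -0.9]
opening: 7.8
t 15.1 p [ 527.  -273.5   97.3] hd 4.79 down [-0.    -0.001 -1.   ] op 7.8 F [ 0.4  0.1 -0.9] q [ 1.    0.61 -0.76  1.77  0.5   0.96  0.11]
```

```bash
python3 -m crank '[0,0.004,0,0,0,0, 0,0.008,0,0,0,0, 0,0.012,0,0,0,0, 0,0.012,0,0,0,0]'; python3 go.py
```

```text
time_s: 15.5
ee_pos: [526.9, -273.4, 84.6]
eef_rot: [[0.997, -0.0, -0.084], [0.084, -0.001, 0.997], [-0.001, -1.0, -0.0]]
ft_force: [-0.3, -0.2, -1.5]
opening: 8.1
t 15.5 p [ 526.9 -273.4   84.6] hd 4.79 down [-0.    -0.001 -1.   ] op 8.1 F [-0.3 -0.2 -1.5] q [ 0.99  0.63 -0.75  1.78  0.52  0.94  0.1 ]
```

It is in the slot with no force, about 24 mm above the table. Continuing down.

```bash
python3 -m crank '[0,0.004,0,0,0,0, 0,0.008,0,0,0,0, 0,0.011,0,0,0,0, 0,0.011,0,0,0,0]'; python3 go.py; python3 -m crank '[0,0.003,0,0,0,0, 0,0.005,0,0,0,0, 0,0.005,0,0,0,0]'
```

```text
time_s: 15.9
ee_pos: [527.0, -273.3, 73.6]
eef_rot: [[0.996, -0.0, -0.084], [0.084, -0.001, 0.996], [-0.0, -1.0, -0.001]]
ft_force: [0.0, -0.4, -0.8]
opening: 7.7
t 15.9 p [ 527.  -273.3   73.6] hd 4.81 down [-0.    -0.001 -1.   ] op 7.7 F [ 0.  -0.4 -0.8] q [ 0.98  0.64 -0.74  1.79  0.53  0.92  0.09]
time_s: 16.2
ee_pos: [529.6, -272.7, 73.0]
eef_rot: [[0.996, 0.003, -0.085], [0.085, -0.003, 0.996], [0.003, -1.0, -0.003]]
ft_force: [-6.7, 4.1, 28.6]
opening: 8.5
```

```bash
python3 -m crank '[-0.002,0.0005,0,0,0,0, -0.002,0.0005,0,0,0,0, -0.002,0.0005,0,0,0,0, -0.002,0.0005,0,0,0,0]' 140 25; python3 go.py;python3 -m crank '[0,-0.03,0,0,0,0, 0,-0.07,0,0,0,0, 0,-0.11,0,0,0,0, 0,-0.15,0,0,0,0, 0,-0.15,0,0,0,0]'; python3 go.py 440,-200,260,-7;  python3 ovc.py pics/p5 529.2 -270.8 10 .09
```

```text
time_s: 16.6
ee_pos: [527.1, -273.0, 71.8]
eef_rot: [[0.996, 0.002, -0.085], [0.085, -0.003, 0.996], [0.002, -1.0, -0.003]]
ft_force: [-0.1, -0.4, -0.1]
opening: 36.1
t 16.6 p [ 527.1 -273.    71.8] hd 4.85 down [ 0.002 -0.003 -1.   ] op 36.1 F [-0.1 -0.4 -0.1] q [ 0.98  0.64 -0.74  1.79  0.53  0.92  0.09]
time_s: 17.1
ee_pos: [530.4, -273.5, 227.3]
eef_rot: [[0.996, 0.01, -0.084], [0.085, -0.007, 0.996], [0.01, -1.0, -0.007]]
ft_force: [0.1, -0.3, -0.2]
opening: 41.1
t 17.1 p [ 530.4 -273.5  227.3] hd 4.85 down [ 0.01  -0.007 -1.   ] op 41.1 F [ 0.1 -0.3 -0.2] q [ 1.06  0.46 -0.85  1.66  0.38  1.17  0.21]
[np.float64(-0.0835), np.float64(-0.0341), np.float64(0.0806)] [np.float64(0.37), np.float64(11.85), np.float64(0.59)]
```

View pics/p5a.png

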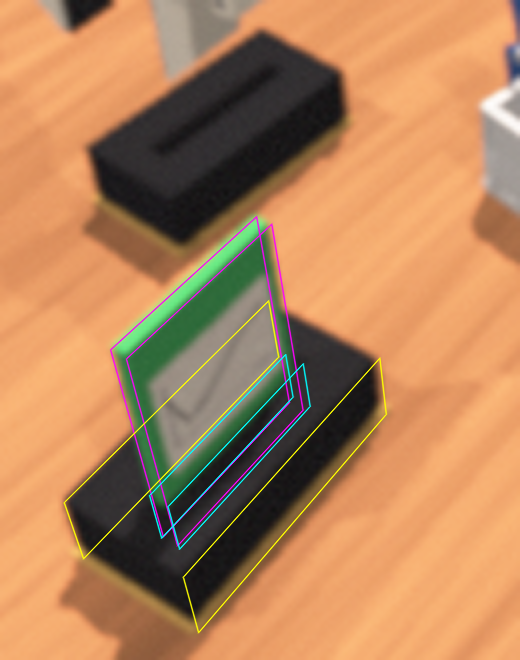

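View pics/p5b.png

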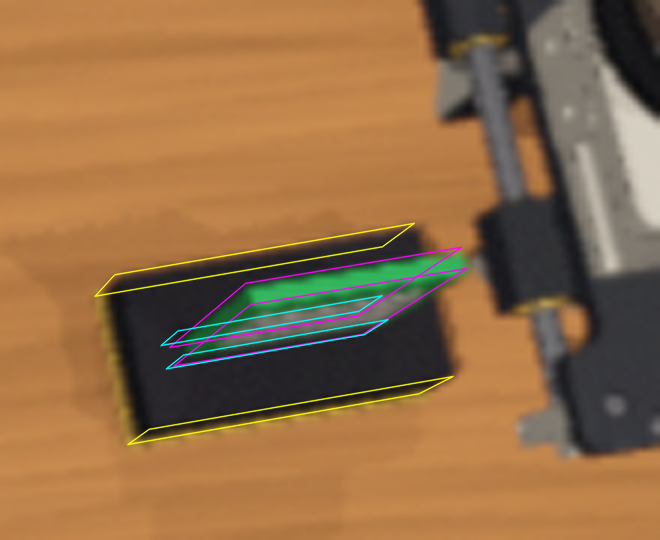

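Run:
```python
from h import *
a=r.grab_frame("scene");b=r.grab_frame("top")
o,d=ray(a,(145.0,260.3))
n=Rz(.1)@[1,0,0]
for off in(4,8,14):
    c=np.array([530.9,-266.2,0])+n*off
    s=((c-o)@n)/(d@n);print(off,(o+d*s).round(1))
cv2.imwrite("pics/a8.png",cv2.resize(a["pixels"][:,:,::-1],(800,600)));cv2.imwrite("pics/b8.png",cv2.resize(b["pixels"][:,:,::-1],(800,600)))
```

```text
4 [ 535.5 -271.6  135.2]
8 [ 539.8 -274.4  140.6]
14 [ 546.2 -278.7  148.7]
```

View pics/a8.png

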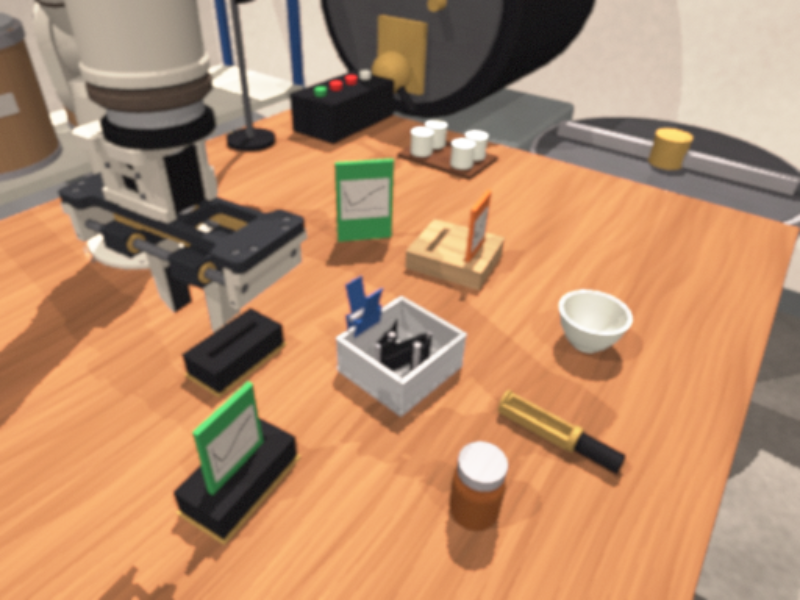

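View pics/b8.png

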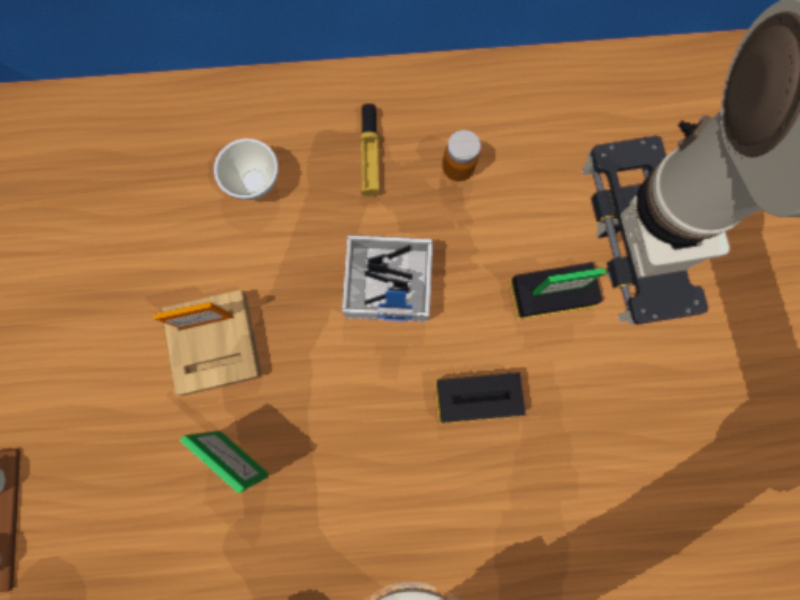

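Run:
```python
from h import *
a=r.grab_frame("scene");b=r.grab_frame("top")
print("handle",onz(b,(253.6,190.4),105),"coil",onz(b,(252.7,198.2),80))
w=np.array([566.3,-8.5,0]);
for n,f in(("s",a),("t",b)):
    for nm,z in(("clip",78),("clip_grip",103),("clip_mouth",50)):
        print(n,nm,[((Rz(.127)@(onz(f,d["location"],z)-w)).round(1),round(d["conf"],2)) for d in r.spot_point(nm,f)[:1]])
print("coil in bin",Rz(.127)@(onz(b,(252.7,198.2),80)-w))
# bin refit by rim colour
mb=pick("clip_bin",a,(255,228));print(fit([(a,mb)],box(120,130,0,60),[566,-8,-.127]))
crop(a,210,165,100,105,"pics/c_clip.png",6)
def dr(f,l,t,wd,h,k,n,cy):
    im=cv2.resize(f["pixels"][t:t+h,l:l+wd,::-1],None,fx=k,fy=k,interpolation=cv2.INTER_CUBIC)
    def pl(q,c):
        q=np.array(q,float)@Rz(-.127).T+w;u=((proj(f,q)-[l,t]+.5)*k).astype(np.int32);cv2.polylines(im,[u],True,c,1)
    for sx,sy,z in((120,130,60),(108,118,60),(120,130,0)): pl([[-sx/2,-sy/2,z],[sx/2,-sy/2,z],[sx/2,sy/2,z],[-sx/2,sy/2,z]],(0,255,255))
    pl([[-57,cy-25,78],[-57,cy+25,78]],(0,0,255))
    for s in(-1,1): pl([[-57+s*19,cy-15,118],[-57+s*19,cy+15,118],[-57+s*6,cy+15,82],[-57+s*6,cy-15,82]],(255,0,255))
    cv2.imwrite(n,im)
dr(a,205,165,100,105,6,"pics/d_a.png",-10);dr(b,205,145,85,75,8,"pics/d_b.png",-10)
```

```text
handle [520.35723539 -19.63034816 105.        ] coil [507.15357335 -16.68789526  80.        ]
s clip [(array([-62.3,  -8.9,  78. ]), 0.59)]
s clip_grip [(array([-61.3,  -7.8, 103. ]), 0.9)]
s clip_mouth [(array([-59.5, -15.2,  50. ]), 0.7)]
t clip [(array([-55.4, -12.3,  78. ]), 0.89)]
t clip_grip [(array([-61.5, -14.1, 103. ]), 0.72)]
t clip_mouth [(array([-54.4, -13.7,  50. ]), 0.88)]
coil in bin [-57.63301143 -15.61337272  80.        ]
(array([ 5.66375758e+02, -8.13835545e+00, -1.40100681e-01]), np.float64(0.04571999252675311))
```

View pics/d_a.png

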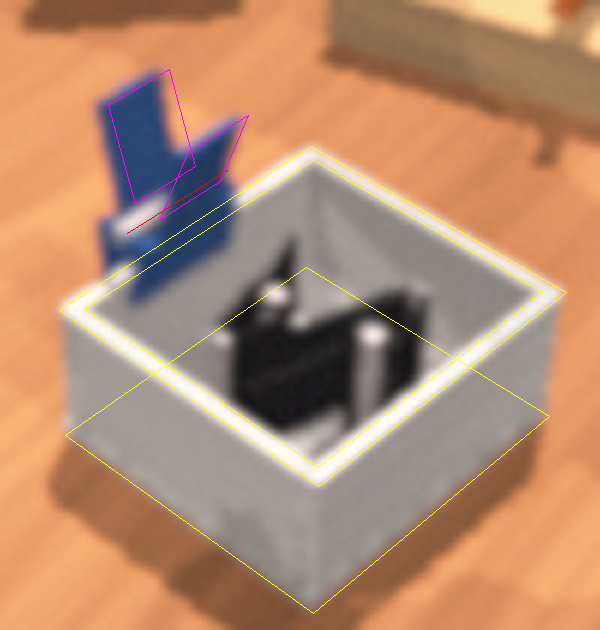

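View pics/d_b.png

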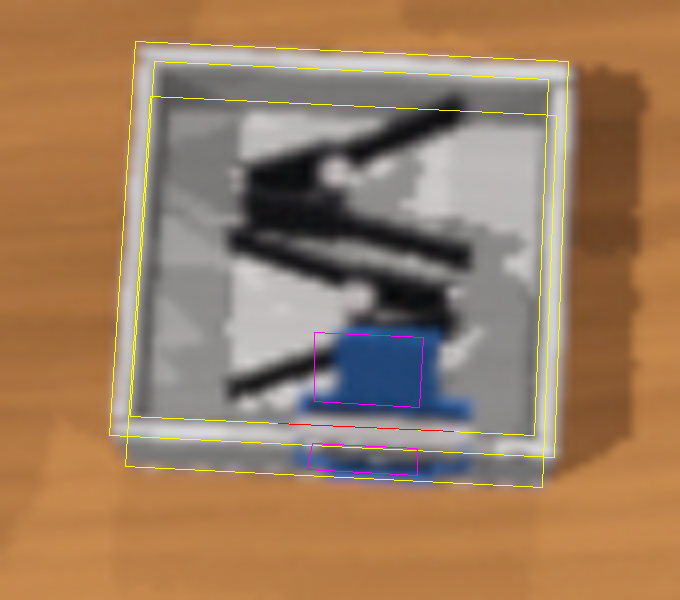

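The card is home: it lines up with the z=10 overlay in both views. The fingertips really sit about 28 mm higher than TCP−8, and I'll allow for that. The clip is at about (507.6, −16.7), yaw −7.4°. Moving above it.

```bash
python3 go.py 506.6,-16.7,180,-7.4
```

```text
t 17.75 p [ 526.7 -272.5  221.5] hd 4.86 down [ 0.002 -0.002 -1.   ] op 41.5 F [-0.7  0.6  0.1] q [ 1.06  0.47 -0.85  1.67  0.38  1.17  0.21]
[np.float64(0.0016), np.float64(0.0409), np.float64(0.2567)] [np.float64(0.12), np.float64(12.26), np.float64(0.1)]
```

```bash
python3 -m crank '[0,0,0.04,0,2,0, 0,0,0.08,0,4,0, 0,0,0.12,0,6,0, 0.001,0.01,0.16,0,8,0, 0.001,0.02,0.2,0,10,0, 0.001,0.03,0.24,0,12,0, 0.0016,0.041,0.2567,0,12.3,0, 0.0016,0.041,0.2567,0,12.3,0, 0.0016,0.041,0.2567,0,12.3,0, 0.0016,0.041,0.2567,0,12.3,0]' 89 25; python3 go.py 506.6,-16.7,130,-7.4 506.6,-16.7,66,-7.4
python3 - <<'E'
from h import *
a=r.grab_frame("scene");b=r.grab_frame("top")
crop(a,190,100,130,130,"pics/a9.png",5);crop(b,190,120,110,100,"pics/b9.png",6)
E
```

```text
time_s: 18.75
ee_pos: [507.2, -18.3, 180.3]
eef_rot: [[0.991, 0.002, 0.131], [-0.131, -0.003, 0.991], [0.003, -1.0, -0.002]]
ft_force: [-0.8, -1.4, 0.0]
opening: 60.0
t 18.75 p [507.2 -18.3 180.3] hd -7.55 down [ 0.002 -0.003 -1.   ] op 60.0 F [-0.8 -1.4  0. ] q [ 0.72  0.36 -0.89  1.92  0.33  1.02 -0.45]
[np.float64(-0.0009), np.float64(0.0503), np.float64(0.0016)] [np.float64(0.14), np.float64(-0.15), np.float64(0.15)]
[np.float64(-0.0011), np.float64(0.1143), np.float64(0.0018)] [np.float64(0.14), np.float64(-0.15), np.float64(0.15)]
```

View pics/a9.png

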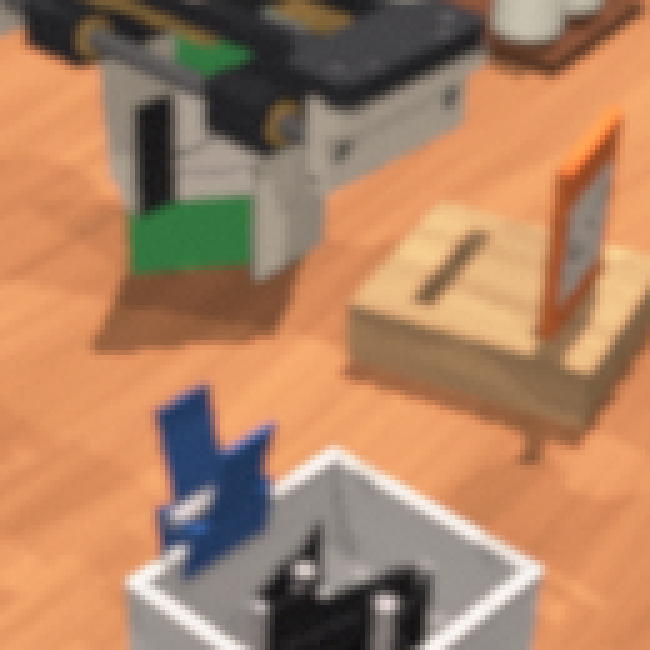

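View pics/b9.png

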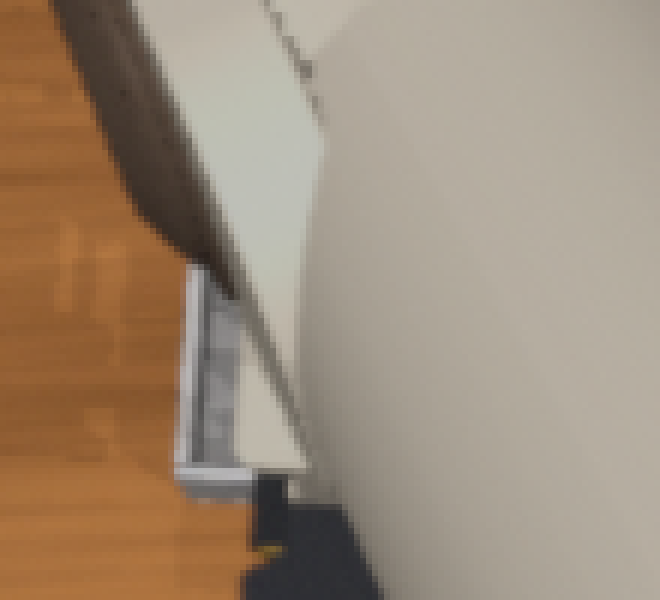

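Run:
```python
from h import *
a=r.grab_frame("scene")
s=r.state();R=np.array(s["eef_rot"]);p=np.array(s["ee_pos"]);o=s["opening"]/2
im=cv2.resize(a["pixels"][100:230,190:320,::-1],None,fx=5,fy=5,interpolation=cv2.INTER_CUBIC)
for dz,c in((20,(0,255,255)),(28,(255,0,255))):
  for sg in(-1,1):
    for q in([[sg*o,8,-9.5],[sg*o,8,9.5],[sg*o,-40,9.5],[sg*o,-40,-9.5]],):
        u=((proj(a,p+[0,0,dz]+np.array(q,float)@R.T)-[190,100]+.5)*5).astype(np.int32);cv2.polylines(im,[u],True,c,1)
# vertical drop from tcp
u=((proj(a,np.array([[p[0],p[1],z] for z in(208,78,103)]))-[190,100]+.5)*5).astype(np.int32);cv2.polylines(im,[u[:2]],False,(255,255,255),1)
cv2.circle(im,tuple(int(v) for v in u[2]),4,(0,0,255),-1)
cv2.imwrite("pics/a10.png",im)
```

```text
(no output)
```

View pics/a10.png

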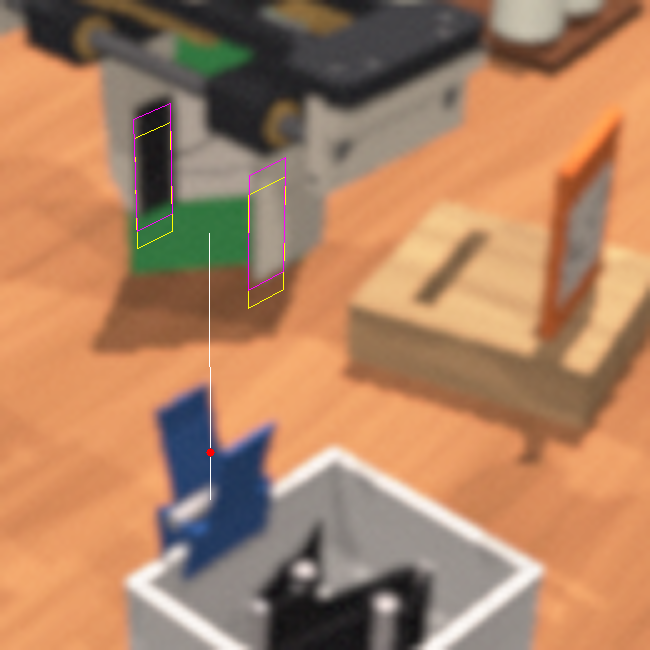

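```bash
python3 -m crank '[-0.0005,0.03,0.001,0,0,0, -0.0005,0.06,0.001,0.1,0,0.1, -0.0005,0.075,0.001,0.1,0,0.1, -0.0005,0.075,0.001,0.1,0,0.1]'; python3 go.py 506.6,-16.7,63,-7.4
python3 - <<'E'
from h import *
a=r.grab_frame("scene")
crop(a,190,120,120,120,"pics/a11.png",5)
E
```

```text
time_s: 19.3
ee_pos: [505.2, -17.8, 103.5]
eef_rot: [[0.991, -0.003, 0.133], [-0.133, 0.0, 0.991], [-0.003, -1.0, -0.0]]
ft_force: [-0.7, -0.1, 0.4]
opening: 60.0
t 19.3 p [505.2 -17.8 103.5] hd -7.62 down [-0.003  0.    -1.   ] op 60.0 F [-0.7 -0.1  0.4] q [ 0.65  0.47 -0.82  1.98  0.44  0.88 -0.54]
[np.float64(0.0014), np.float64(0.0405), np.float64(0.0013)] [np.float64(0.01), np.float64(-0.22), np.float64(-0.19)]
```

View pics/a11.png

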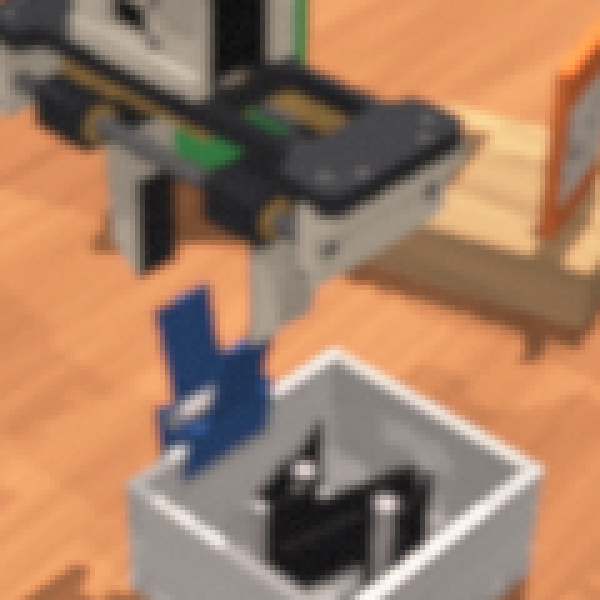

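Run:
```python
from h import *
a=r.grab_frame("scene")
s=r.state();R=np.array(s["eef_rot"]);p=np.array(s["ee_pos"]);o=s["opening"]/2;print(p)
l,t,k=205,140,10
im=cv2.resize(a["pixels"][t:t+80,l:l+60,::-1],None,fx=k,fy=k,interpolation=cv2.INTER_CUBIC)
raw=im.copy()
for sg in(-1,1):
    q=[[sg*o,8,-9.5],[sg*o,8,9.5],[sg*o,-40,9.5],[sg*o,-40,-9.5]]
    u=((proj(a,p+[0,0,31]+np.array(q,float)@R.T)-[l,t]+.5)*k).astype(np.int32);cv2.polylines(im,[u],True,(255,0,255),1)
c=np.array([507.6,-16.7,0])
for sg in(-1,1):
    q=np.array([[sg*20.5,-15,118],[sg*20.5,15,118],[sg*6,15,82],[sg*6,-15,82]])@Rz(-.13).T+c
    u=((proj(a,q)-[l,t]+.5)*k).astype(np.int32);cv2.polylines(im,[u],True,(0,255,255),1)
q=np.array([[0,-25,78],[0,25,78]])@Rz(-.13).T+c
u=((proj(a,q)-[l,t]+.5)*k).astype(np.int32);cv2.polylines(im,[u],True,(0,0,255),1)
cv2.imwrite("pics/a12.png",im[:600]);cv2.imwrite("pics/a12r.png",raw[:600])
```

```text
[507.38915919 -17.11570683 105.83191908]
```

View pics/a12.png

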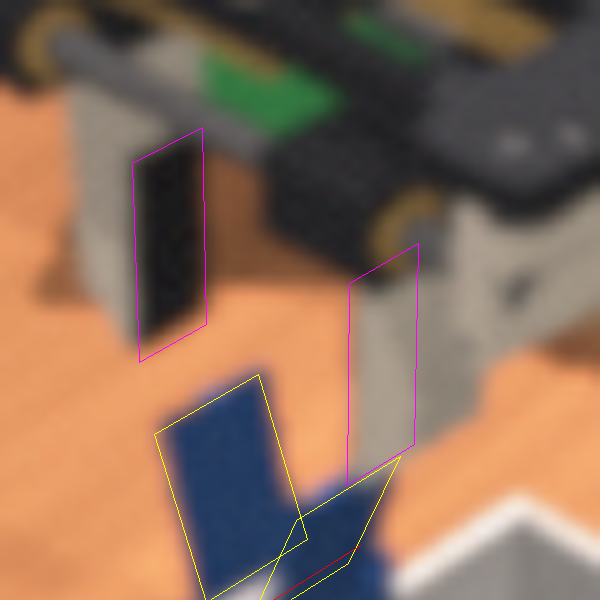

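Overlays agree: the clip model at (507.6, −16.7) and the fingers both line up. Final descent of 45 mm.

```bash
python3 -m crank '[0,0.015,0,0,0,0, 0,0.03,0,0,-0.2,-0.1, 0,0.045,0,0,-0.2,-0.1, 0,0.045,0,0,-0.2,-0.1, 0,0.045,0,0,-0.2,-0.1]'; python3 go.py 507.3,-16.9,60,-7.4
python3 - <<'E'
from h import *
a=r.grab_frame("scene");print(r.state()["ee_pos"])
crop(a,195,130,90,90,"pics/a13.png",7)
E
```

```text
time_s: 19.9
ee_pos: [506.8, -16.8, 60.2]
eef_rot: [[0.992, 0.001, 0.128], [-0.128, 0.0, 0.992], [0.001, -1.0, 0.0]]
ft_force: [0.1, -0.5, 0.4]
opening: 60.2
t 19.9 p [506.8 -16.8  60.2] hd -7.35 down [ 0.001  0.    -1.   ] op 60.2 F [ 0.1 -0.5  0.4] q [ 0.6   0.53 -0.77  2.01  0.52  0.8  -0.6 ]
[np.float64(0.0005), np.float64(0.0002), np.float64(-0.0)] [np.float64(-0.02), np.float64(0.05), np.float64(0.08)]
[507.41523724 -16.78532943  60.70369056]
```

View pics/a13.png

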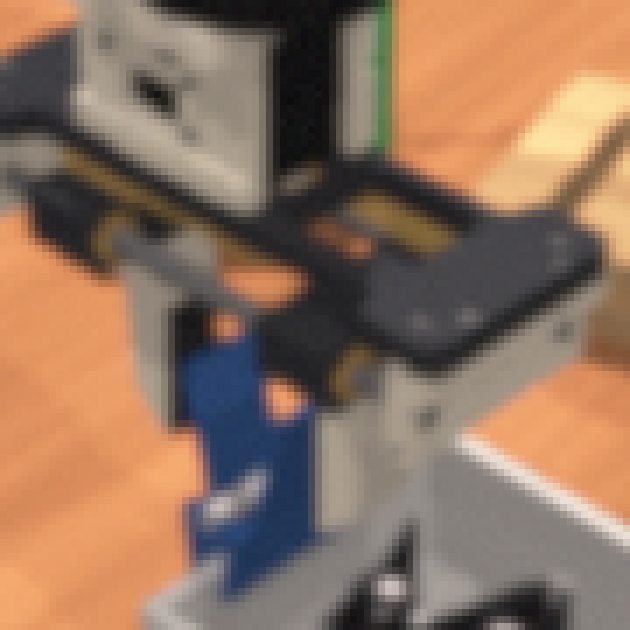

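The handles are between the fingers, so I'll squeeze.

```bash
python3 -m crank '[0,0,0,0,0,0, 0,0,0,0,0,0, 0,0,0,0,0,0, 0,0,0,0,0,0, 0,0,0,0,0,0, 0,0,0,0,0,0, 0,0,0,0,0,0, 0,0,0,0,0,0]' 255 30; python3 go.py 507.3,-16.9,60,-7.4
python3 - <<'E'
from h import *
a=r.grab_frame("scene");print(r.state()["ee_pos"])
crop(a,195,130,90,90,"pics/a14.png",7)
E
```

```text
time_s: 20.75
ee_pos: [507.4, -16.8, 60.7]
eef_rot: [[0.992, 0.003, 0.128], [-0.128, 0.0, 0.992], [0.002, -1.0, 0.0]]
ft_force: [0.6, -0.8, -0.9]
opening: 21.0
t 20.75 p [507.4 -16.8  60.7] hd -7.36 down [ 0.003  0.    -1.   ] op 21.0 F [ 0.6 -0.8 -0.9] q [ 0.6   0.53 -0.77  2.01  0.52  0.8  -0.6 ]
[np.float64(-0.0001), np.float64(0.0007), np.float64(-0.0001)] [np.float64(-0.02), np.float64(0.04), np.float64(0.14)]
[507.37431441 -16.79154997  60.6850203 ]
```

View pics/a14.png

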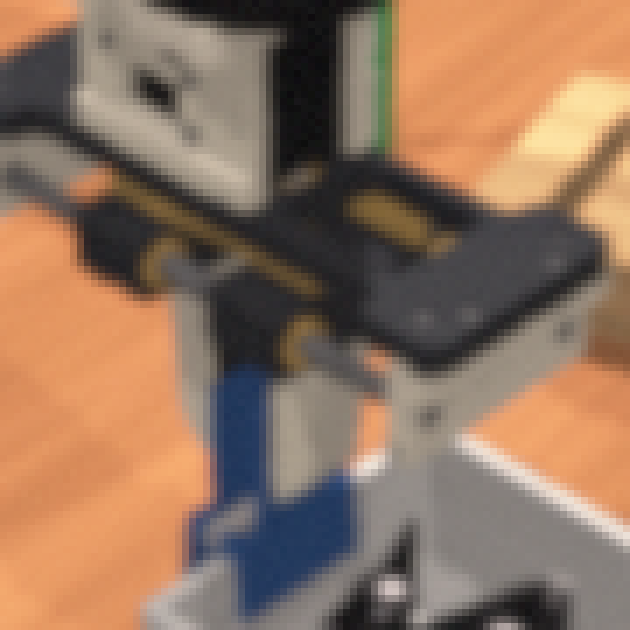

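```bash
python3 -m crank '[0,-0.008,0,0,0,0, 0,-0.02,0,0,0,0, 0,-0.04,0,0,0,0, 0,-0.065,0,0,0,0, 0,-0.09,0,0,0,0, 0,-0.115,0,0,0,0, 0,-0.14,0,0,0,0, 0,-0.14,0,0,0,0, 0,-0.14,0,0,0,0]'; python3 go.py 527.5,-273,200,5.2
python3 - <<'E'
from h import *
a=r.grab_frame("scene");print(r.state()["ee_pos"])
crop(a,175,80,120,110,"pics/a15.png",6)
E
```

```text
time_s: 21.7
ee_pos: [507.4, -17.0, 201.6]
eef_rot: [[0.992, 0.004, 0.128], [-0.128, -0.001, 0.992], [0.004, -1.0, -0.0]]
ft_force: [-0.0, -0.7, -0.9]
opening: 20.9
t 21.7 p [507.4 -17.  201.6] hd -7.37 down [ 0.004 -0.001 -1.   ] op 20.9 F [-0.  -0.7 -0.9] q [ 0.75  0.33 -0.91  1.89  0.3   1.06 -0.42]
[np.float64(0.0527), np.float64(0.0019), np.float64(-0.2513)] [np.float64(0.05), np.float64(-12.57), np.float64(0.25)]
[506.67000047 -17.06847022 200.6843897 ]
```

View pics/a15.png

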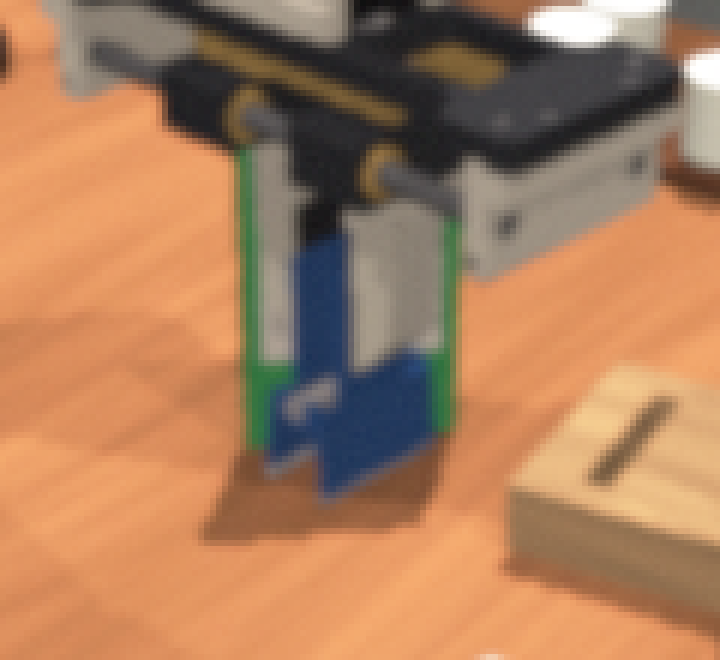

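The clip is held open, clear of the bin. Carrying it above the card.

```bash
python3 go.py 527.2,-272,200,5; python3 -m crank '[0.005,0,-0.02,0,-1,0, 0.01,0,-0.05,0,-3,0, 0.02,0,-0.09,0,-5,0, 0.028,0,-0.13,0,-7,0, 0.037,0,-0.17,0,-9,0, 0.046,0,-0.21,0,-11,0, 0.0525,0.001,-0.24,0,-12.3,0.2, 0.0525,0.001,-0.25,0,-12.4,0.2, 0.0525,0.001,-0.25,0,-12.4,0.2, 0.0525,0.001,-0.25,0,-12.4,0.2]'; python3 go.py 527.2,-272,200,5;python3 - <<'E'
from h import *
a=r.grab_frame("scene");b=r.grab_frame("top");print(r.state()["ee_pos"])
crop(a,95,170,130,120,"pics/a16.png",6);crop(b,320,130,90,80,"pics/b16.png",7)
E
```

```text
t 21.75 p [506.7 -17.1 200.7] hd -7.37 down [ 0.002 -0.001 -1.   ] op 21.2 F [-0.1  0.2 -0.9] q [ 0.75  0.33 -0.91  1.9   0.3   1.06 -0.42]
[np.float64(0.053), np.float64(0.0009), np.float64(-0.2502)] [np.float64(0.03), np.float64(-12.37), np.float64(0.14)]
time_s: 22.75
ee_pos: [526.4, -269.7, 199.1]
eef_rot: [[0.996, -0.002, -0.089], [0.089, 0.001, 0.996], [-0.002, -1.0, 0.002]]
ft_force: [0.2, 0.6, -1.3]
opening: 21.0
t 22.75 p [ 526.4 -269.7  199.1] hd 5.11 down [-0.002  0.001 -1.   ] op 21.0 F [ 0.2  0.6 -1.3] q [ 1.06  0.5  -0.84  1.69  0.4   1.14  0.19]
[np.float64(0.0006), np.float64(-0.0009), np.float64(-0.0024)] [np.float64(-0.09), np.float64(0.11), np.float64(-0.11)]
[ 526.89861891 -269.21541784  199.79437026]
```

View pics/a16.png

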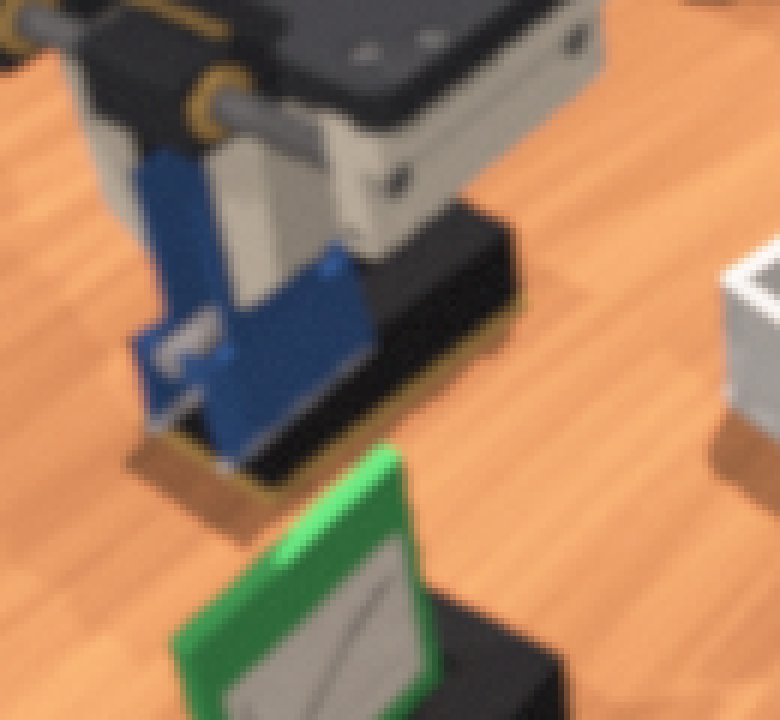

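View pics/b16.png

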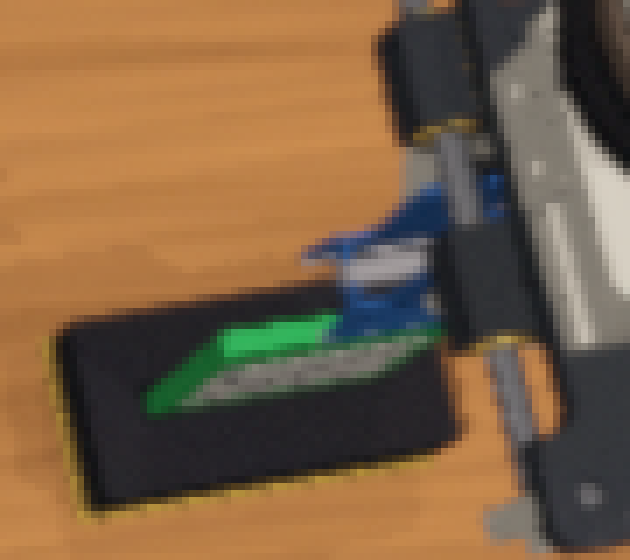

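```bash
cat > ovk.py <<'E'
from h import *
import sys
X,Y,zp,yaw,cx,cy,cyaw=[float(v) for v in sys.argv[2:9]]
a=r.grab_frame("scene");b=r.grab_frame("top")
s=r.state();print(np.round(s["ee_pos"],1),round(s["opening"],1),np.round(s["ft_force"],1))
for f,(l,t,ww,hh),n,k in((a,(100,185,90,100),sys.argv[1]+"a.png",7),(b,(320,130,90,80),sys.argv[1]+"b.png",7)):
    im=cv2.resize(f["pixels"][t:t+hh,l:l+ww,::-1],None,fx=k,fy=k,interpolation=cv2.INTER_CUBIC)
    def pl(q,c,o,w):
        q=np.array(q,float)@Rz(w).T+o;u=((proj(f,q)-[l,t]+.5)*k*16).astype(np.int32);cv2.polylines(im,[u],True,c,1,cv2.LINE_AA,4)
    for sg in(-1,1):
        pl([[sg*11.5,-25,-28],[sg*11.5,25,-28]],(0,0,255),[X,Y,zp],yaw)
        pl([[sg*9,-15,40],[sg*9,15,40]],(255,255,0),[X,Y,zp],yaw)
    pl([[0,-25,0],[0,25,0]],(255,0,255),[X,Y,zp],yaw)
    pl([[-4,-40,130],[4,-40,130],[4,40,130],[-4,40,130]],(0,255,255),[cx,cy,0],cyaw)
    cv2.imwrite(n,im)
E
python3 ovk.py pics/k1 527.5 -269.5 216.8 .089 529.2 -270.8 .09
```

```text
[ 527.  -269.9  200.1] 21.1 [-0.4  0.1 -0.7]
```

View pics/k1a.png

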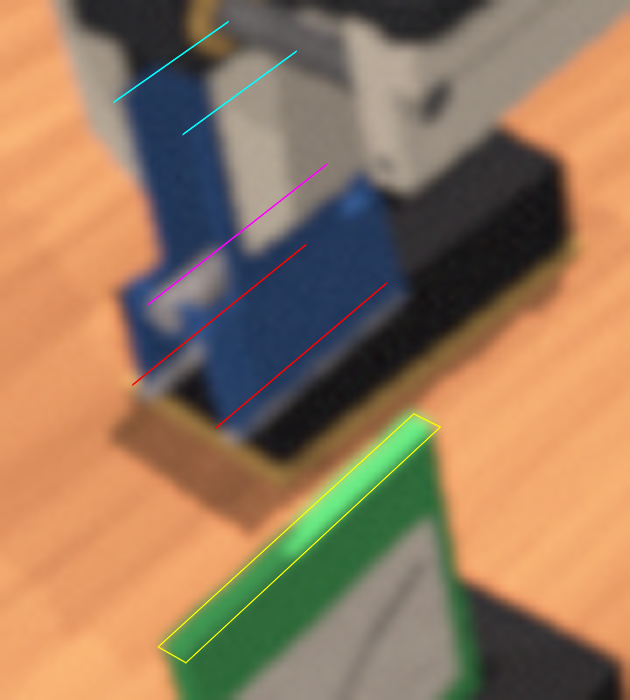

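View pics/k1b.png

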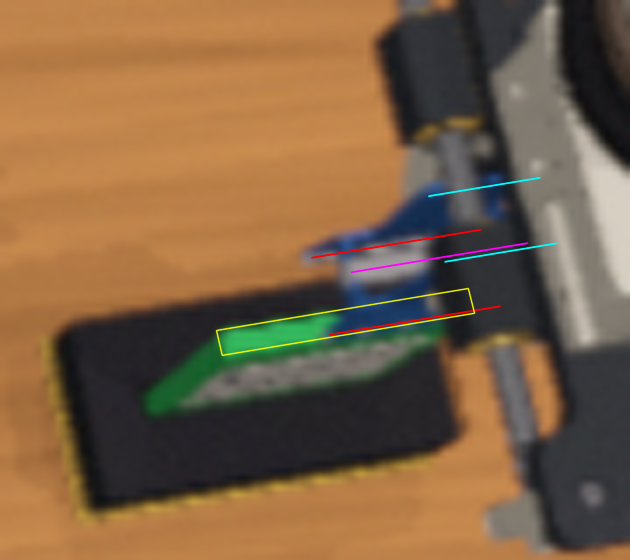

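```bash
python3 -m crank '[0,0.012,-0.002,0,0,0, 0,0.025,-0.003,0,0,0, 0,0.037,-0.003,0,0,0, 0,0.045,-0.003,0,0,0, 0,0.045,-0.003,0,0,0, 0,0.045,-0.003,0,0,0]'; python3 go.py; python3 ovk.py pics/k2 529.5 -270 168.8 .089 529 -270.6 .09
```

```text
time_s: 23.55
ee_pos: [527.3, -272.7, 154.8]
eef_rot: [[0.996, -0.001, -0.091], [0.091, 0.0, 0.996], [-0.001, -1.0, 0.0]]
ft_force: [-0.1, -0.1, -0.7]
opening: 21.3
t 23.55 p [ 527.3 -272.7  154.8] hd 5.2 down [-0.001  0.    -1.   ] op 21.3 F [-0.1 -0.1 -0.7] q [ 1.04  0.55 -0.81  1.73  0.45  1.06  0.16]
[ 527.7 -273.   155.6] 21.1 [-0.3  0.1 -0.6]
```

View pics/k2a.png

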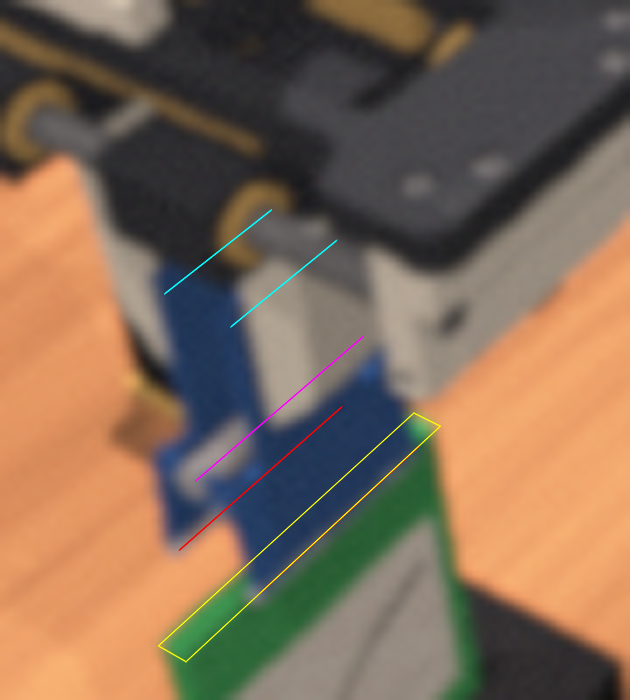

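View pics/k2b.png

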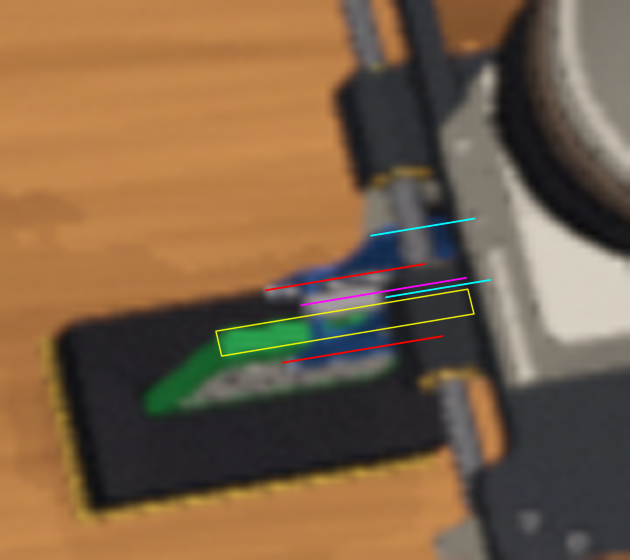

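The clip model overlay at (529.5, −270) lines up in both views against the card at (529, −270.6), so it is centred. Lowering the last 25 mm.

```bash
python3 -m crank '[-0.0005,0.006,0,0,0,0, -0.0005,0.012,0,0,0,0, -0.0005,0.018,0,0,0,0, -0.0005,0.024,0,0,0,0, -0.0005,0.024,0,0,0,0, -0.0005,0.024,0,0,0,0]'; python3 go.py; python3 ovk.py pics/k3 529.2 -270.5 144.5 .089 529 -270.6 .09
```

```text
time_s: 24.25
ee_pos: [527.1, -272.8, 131.3]
eef_rot: [[0.996, -0.0, -0.091], [0.091, -0.0, 0.996], [-0.001, -1.0, -0.0]]
ft_force: [0.7, 0.9, -0.4]
opening: 21.0
t 24.25 p [ 527.1 -272.8  131.3] hd 5.19 down [-0. -0. -1.] op 21.0 F [ 0.7  0.9 -0.4] q [ 1.02  0.57 -0.8   1.75  0.47  1.02  0.14]
[ 527.5 -273.   131.8] 20.9 [-1.2  0.1  0.2]
```

View pics/k3a.png

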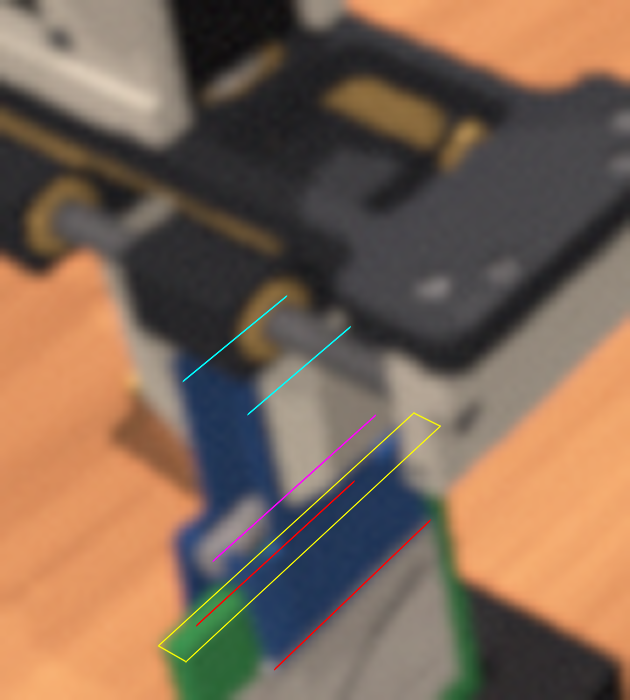

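View pics/k3b.png

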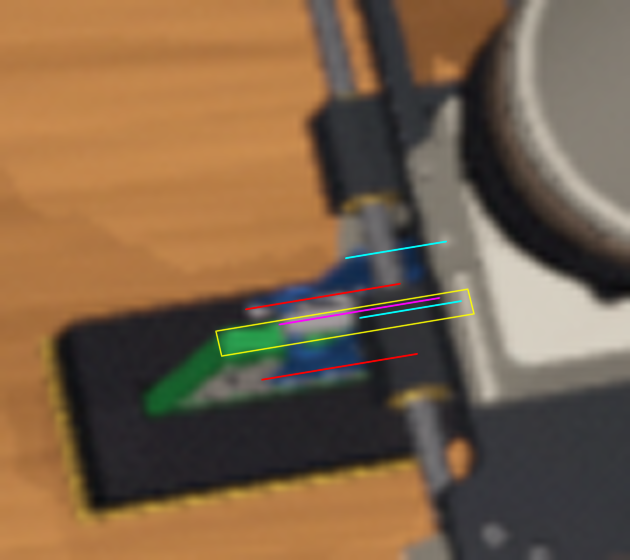

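```bash
python3 -m crank '[0,0,0,0,0,0, 0,0,0,0,0,0, 0,0,0,0,0,0]'
python3 - <<'E'
from h import *
a=r.grab_frame("scene");cv2.imwrite("pics/a20.png",cv2.resize(a["pixels"][:,:,::-1],(800,600)))
print(np.round(r.state()["ft_force"],1),r.state()["opening"])
E
```

```text
time_s: 24.65
ee_pos: [527.5, -273.0, 131.9]
eef_rot: [[0.996, 0.0, -0.091], [0.091, -0.001, 0.996], [0.0, -1.0, -0.001]]
ft_force: [0.1, -0.3, -0.8]
opening: 21.1
[ 0.6  0.6 -1.6] 21.061030975879724
```

View pics/a20.png

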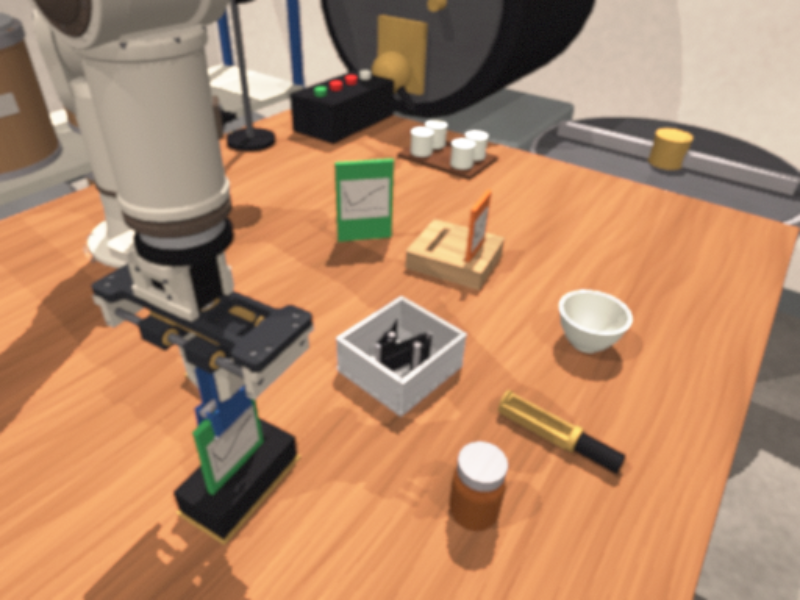

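The clip sits astride the card's top edge at (228,410). The orange card, bowl, jar and trier have not moved, and the readings are still and force-free. Handing in.

```bash
python3 -c "
from plant import r
print(r.finish_job())"
```

```text
the job is handed in; nothing more can be done
None
```

The green card is in the slot of the right-hand stand and released. The blue clip is held squeezed open astride the middle of its top edge. The job was handed in at about 24.7 s, and no verdict is reported.

- **Card:** the first try at the slot landed about 4–5 mm off along the slot and pressed on the stand's top face with about 30 N. I re-measured, corrected and slid it home. After release it lined up with the fully-home position in both camera views.
- **Clip:** the finger opening is 21 mm against 20 mm for the fully squeezed clip, so it is open to within about 1 mm of its stop. Camera overlays put it within about 1 mm across and 3 mm along of the card's middle, with the mouth about 14 mm below the top edge. The force on the tool was about 1–2 N, near the sensor's noise. I had no direct reading of contact between clip and card.
- **Bystanders:** in the last picture the orange card, bowl, jar and trier look unmoved.
- **Disagreement:** the cameras showed the fingertips about 28–34 mm higher than the reported TCP pose implies. I could not explain this, so I set the clip's grip height from the pictures.

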